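# Seat the saw's speed-control module with its ejector levers

## Task

Lift the green plug-in module out of its wooden stand and lower it upright into the guides of the red control box, letting go of it while it rests on the spring contacts with both yellow levers still swung out. Then swing the two levers inward until they drive the module fully home, pressed down on the brass seat at both ends; feel for the end of the travel and be gentle, because the levers break at about 18 N. Let the levers alone push it home, never a hand on the module, and leave the other things on the bench where they are.

Things in the scene. Friction and masses are not known exactly. Their poses are not given: they have to be found in the camera images.
- module: green plug-in circuit module, upright, about 0.28 kg. Origin: centre of underside; z up, y along it, x through it. Board 8 mm thick (x), 90 long (y) and above z 47 only 72, 96 high; on top a black grip bar 14 thick, 70 long, z 95 to 115 mm, to take from above. White round-nosed tabs at both ends: y 45 to 56, z 40 to 47. Small parts within y +-25, z 47 to 81 stand up to 15 mm off the faces. Fits the box either way round.
- stand: fixed plywood stand, 90 x 120 mm, in whose groove (along the stand's y, 13 mm wide between cheeks 46 mm high) the module stands at the start, its underside 16 mm above the bench. Origin: centre of its underside; z up.
- cage: fixed red tray of the control box, 130 (x) by 170 mm (y), with the card rack. Origin: centre of underside; z up, y along the rack to lever_left. The module goes in from above, centred, its length along y. Grey cheeks at y +-28 to 44 mm: slot 10.6 mm wide, 78 mm high, lead-ins to 89 mm. End posts 94 mm apart, 44 mm high, lead-ins to 51 mm.
- rest (a point): point on the cage's z axis, 30 mm above its origin, where the underside of the module waits on two sprung brass contacts once it has been set down and let go. The contacts together carry about 9 N before they give, then 0.8 N per mm. The levers later press the module 3.5 to 9 mm further down, to the seat.
- seat: two fixed brass pads, 10 mm square, under the ends of the board (y +-36 to 46 mm) deep in the rack. Origin: midway between them at the height of their tops, on the cage's z axis; axes as the cage's. The height differs from box to box: 21 to 26.5 mm above the cage's origin. The module is home when the levers hold its underside pressed on the pads.
- module_foot_a (a point): point on the underside of the module, 39 mm from its centre along its +y.
- module_foot_b (a point): point on the underside of the module, 39 mm from its centre along its -y.
- lever_left (a joint): angle of the yellow lever at the cage's +y end, rad: 0 upright, positive = swung outward; range -0.2 to 1.1, starts at 0.86 to 1.0, clear of the tab. Hinge along the cage's x at y 67, z 59 mm. Stays where left. Swung in, its nose (24 mm from the hinge) presses the tab down from 0.35 rad on. Home is between about 0.2 and -0.17 rad, by the seat's height.
- lever_right (a joint): the same at the -y end of the cage (hinge at y -67 mm); positive = swung outward.
- lever_left_tip (a point): free end of the yellow lever at the +y end, 75 mm from its hinge, on its middle line. The paddle there is 10 mm thick (along the swing), 18 wide, 18 long. Push it with a closed gripper from outside, following its arc inward and upward: a level push rubs and binds at first. It takes 3 to 8 N; the force rises steeply once the module meets the seat; above 18 N it breaks.
- lever_right_tip (a point): the same on the lever at the -y end.
- pine_block: loose pine block 45 x 110 x 22 mm, to be left alone; origin under its centre.
- screwdriver: loose screwdriver, to be left alone.
- tub: loose clear plastic tub 80 x 120 x 50 mm with wood strips, to be left alone; origin under its centre.

How it is judged:
By the outcome, as a careful person would: the job done as asked, in the order asked, and still so for the second after the job is handed in, with the robot touching nothing.
It also fails if it takes over 64 s, if anything falls off the work surface, if the arm or the gripper's body presses on something with over 40 N, if the wrist force passes 120 N, or if a joint passes its speed limit or range.

## Robot

A 6-joint arm with a two-finger parallel gripper is mounted at the origin on the work surface. World frame = base frame: x ahead of the robot, y to its left, z up, the work surface at z = 0. Lengths are in m, angles in degrees, forces in N, time in s.
With the tool pointing down it reaches from about 0.325 to 0.9 m from the base axis. Payload 6.1 kg.
Tool frame: the origin (TCP) lies between the finger pads; the fingertips stand 11 mm ahead of it and the grasp point (between the pads) lies 8 mm behind it; z points along the fingers, y is the direction in which the jaws open and shut (so a half turn about z gives the same grasp; the last joint's range is limited). The gripper opens to 85 mm and grips with 20 to 120 N. Pads are 22 mm wide; open, the fingers measure 114 mm over their backs; the gripper's body (76 mm by 85 mm) begins 54 mm behind the grasp point. The pads swing forward as they close: fully open they stand 13 mm farther back than shut.
Start: joints at [-75.865, 12.628, 87.462, -0, 79.91, -7.225], TCP at [0.228, -0.582, 0.242] pointing down, gripper open.
Joint ranges: [-170.65, 170.65], [-52.31, 119.04], [5.05, 147.46], [-71.25, 251.25], [11.57, 151.72], [-153.62, 153.62]. Speed limits (degrees/s): [147.25, 147.25, 172.46, 180, 180, 180].

## Interface

Orientations are given as a 3x3 rotation matrix whose columns are the frame's x, y, z axes.
In Python, from rig import * gives the robot as it stands.
- The arm moves only by the tool apply_moves, never from a script. Its argument "series" is a list of rows, each a list of 3 entries, a list of its own where there are three numbers: the shift along the world's x, y, z in mm, then the turn, a rotation vector about the world's x, y, z in degrees, then the finger opening in mm, from 0 to 85.4. In form: [[[tx, ty, tz], [ax, ay, az], gripper], ...]. A call has 1 to 5 rows; each row is the pose to reach, as a shift and turn from the pose commanded when the call began; what a row does not reach only later rows make up. A row lasts 1/12 s, in which the tool goes at most 41.7 mm and 7.16 degrees, less where a joint would pass 70% of its speed; a pose out of reach is approached as far as the arm can. A call with a gripper value outside its range is refused whole. The fingers move at their own pace and stop on an object; "force" is the grip in N (left out, the last holds). Time passes only in rows, so rows that repeat a pose let the fingers close. It gives the time, the measured TCP pose, the force and the opening at its end, in the units of the state.
- read_state(): the state, without advancing time (a new reading comes with each control period).
- read_camera(name): name is "side" or "top"; returns (picture, depth): 400x640x3 uint8, red, green, blue; 400x640 float32, m along the optical axis (not along the pixel's ray), 0 where there is no reading.
- camera_info(name): a dict with "vertical_fov" (degrees; the focal length in pixels is half the picture's height over the tangent of half this angle, whatever the lens; pixels are square), "cx", "cy" (the principal point, pixels), "k1" (the pictures are not rectified: a ray, as slopes to the right and down, at radius r is drawn at 1 + k1 r^2 times it, then the intrinsics apply), "R" (3x3) and "t" (3): a world point X has camera coordinates R X + t. Camera axes: x right, y down, z forward; pixel columns grow to the right and rows downward; lengths in m; the calibration is good to about 2 mm. A picture is of the moment at which its call begins. camera_info takes no time and is no camera call.
- hand_in(): hands the job in, once; it reports no verdict.
The state is a dict: "clock": time; "joint_positions": joint angles; "qvel": joint speeds; "tau": joint torques, N m; "eef_pos": TCP position; "orientation": TCP orientation; "force": force on the tool from outside, world axes, zero at the start; "torque": the same for the moment, N m; "finger_gap": finger opening in m.
Only numpy, scipy, OpenCV 4.12 (cv2) and the standard library are available. Lean on these libraries where they do the work, as an engineer would, in place of code of your own. Each camera call takes 0.05 s, during which the arm holds its last target. There are 200 camera calls.

## Working session

There is one attempt and no reset: what is moved stays moved. The work goes in short steps, Python scripts to look and compute and a tool call to move; the robot and the scene stay as the last step left them, time stands still between calls to the robot, and variables do not carry over. Pictures are saved under pics/ and viewed, about 8 in all and at most 12, crops included, and the job is handed in when it is done.

Besides the shell and the picture viewer there is one more tool, called after ">>>" in YAML: its name, and indented under it one key for each argument. apply_moves: Moves the arm, as the interface text tells. Its arguments: {"type":"object","properties":{"series":{"type":"array"},"force":{"type":"number"}},"required":["series"]}

```bash
ls; mkdir -p pics; cat > h.py <<'E'
from rig import *
import numpy as np, cv2
def cam(n):
    p,d=read_camera(n); return p,d,camera_info(n)
def rays(ci,uv,shape=(400,640)):
    f=shape[0]/2/np.tan(np.radians(ci["vertical_fov"])/2)
    uv=np.asarray(uv,float).reshape(-1,2)
    q=(uv-[ci["cx"],ci["cy"]])/f
    s=q.copy()
    for _ in range(10): s=q/(1+ci["k1"]*(s**2).sum(1,keepdims=True))
    return np.c_[s,np.ones(len(s))]
def deproj(ci,uv,z):
    R=np.array(ci["R"]);t=np.array(ci["t"])
    return (rays(ci,uv)*np.asarray(z).reshape(-1,1)-t)@R
def plane(ci,uv,h):
    R=np.array(ci["R"]);t=np.array(ci["t"])
    o=-R.T@t; d=rays(ci,uv)@R
    return o+d*((h-o[2])/d[:,2:3])
def proj(ci,X):
    R=np.array(ci["R"]);t=np.array(ci["t"])
    c=np.atleast_2d(X)@R.T+t; s=c[:,:2]/c[:,2:]
    f=200/np.tan(np.radians(ci["vertical_fov"])/2)
    return s*(1+ci["k1"]*(s**2).sum(1,keepdims=True))*f+[ci["cx"],ci["cy"]]
E
python3 - <<'E'
from h import *
for n in("top","side"):
    p,d,ci=cam(n); print(n,ci, (d>0).mean())
    cv2.imwrite(f"pics/{n}0.png",cv2.cvtColor(p,cv2.COLOR_RGB2BGR)); np.savez(f"{n}0.npz",p=p,d=d)
print(read_state())
E
```

```text
pics
top {'vertical_fov': 45.026234593786256, 'cx': 320.0217634922851, 'cy': 200.01897498825383, 'k1': -0.06655683205158784, 'R': array([[ 0.00888337, -0.99932566,  0.03562738],
       [-0.99679686, -0.01168154, -0.07911742],
       [ 0.07948025, -0.03481043, -0.99622845]]), 't': array([-0.03184124,  0.59027359,  0.95584774])} 0.99618359375
side {'vertical_fov': 45.43038089992165, 'cx': 313.863009267077, 'cy': 197.10661939497504, 'k1': -0.08014037813035187, 'R': array([[-0.99762503, -0.06702489, -0.01587339],
       [-0.04104256,  0.76352356, -0.64447443],
       [ 0.05531554, -0.64229234, -0.76446108]]), 't': array([0.56389431, 0.08564195, 0.97799781])} 0.9961171875
{'clock': 0.1, 'joint_positions': array([-7.58642736e+01,  1.26728349e+01,  8.75199414e+01, -3.01272278e-04,
        7.99119371e+01, -7.22531804e+00]), 'qvel': array([-0.0496458 , -0.17398475, -0.17045245, -0.08114455, -0.00901876,
        0.05192611]), 'tau': array([ 4.25874214e-04, -4.98244071e+01, -3.90545797e+01, -2.00749200e-04,
        5.65541894e-03,  6.77054061e-06]), 'eef_pos': array([ 0.22751043, -0.58153809,  0.24127904]), 'orientation': array([[ 9.31303395e-01,  3.64244125e-01, -4.51354489e-04],
       [ 3.64244335e-01, -9.31301738e-01,  1.77098941e-03],
       [ 2.24725268e-04, -1.81373177e-03, -9.99998330e-01]]), 'force': array([ 0.50094665, -0.40923616, -0.05237686]), 'torque': array([-0.01149512,  0.05019836, -0.02059217]), 'finger_gap': 0.08559881623433016}
```

View pics/top0.png

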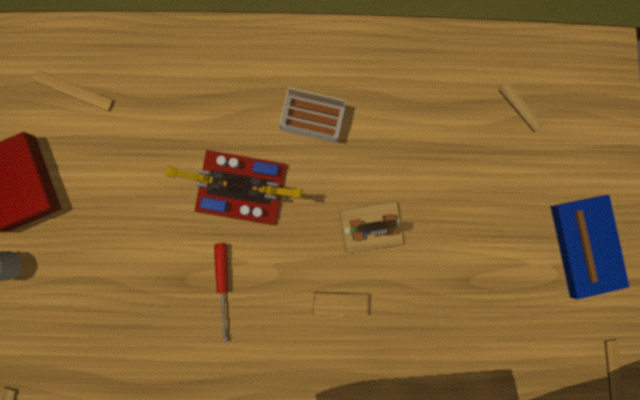

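View pics/side0.png

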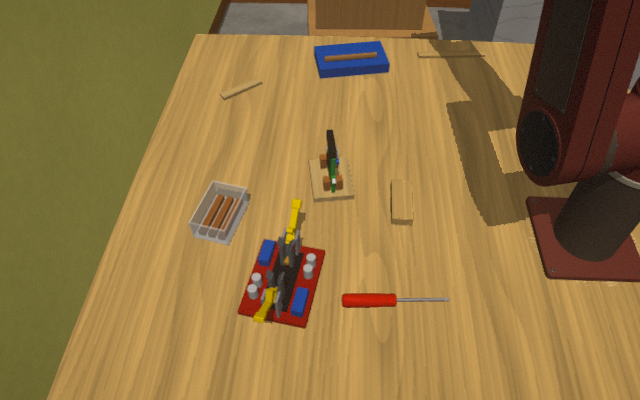

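The top view shows the cage at about (240,187) with yellow paddles at (172,172) and (298,193). The stand and module are at about (373,227). The screwdriver is at (222,290), the tub at (313,115) and the pine block at (342,303). The side view shows the same layout, with the cage at (283,275) and the module at (333,165).

```bash
cat > m.py <<'E'
from h import *
def rect(P):
    (c,s,a)=cv2.minAreaRect(P[:,:2].astype(np.float32)*1000); return np.round(c,1),np.round(s,1),round(a,2)
def pca(P):
    c=P.mean(0);u,s,v=np.linalg.svd(P-c,full_matrices=False);return c,v[0]
E
python3 - <<'E'
from m import *
for n in("top","side"):
    z=np.load(n+"0.npz");p,d=z['p'],z['d'];ci=camera_info(n)
    v,u=np.mgrid[:400,:640]; X=deproj(ci,np.c_[u.ravel(),v.ravel()],d.ravel()).reshape(400,640,3)
    hsv=cv2.cvtColor(p,cv2.COLOR_RGB2HSV);H,S,V=cv2.split(hsv)
    def near(x,y,r): return (np.hypot(X[...,0]-x,X[...,1]-y)<r)&(d>0)
    c0=plane(ci,[[240,187]],.03)[0] if n=="top" else plane(ci,[[283,275]],.03)[0]
    m0=plane(ci,[[373,227]],.08)[0] if n=="top" else plane(ci,[[333,180]],.03)[0]
    print(n,c0,m0)
    nc=near(c0[0],c0[1],.14); nm=near(m0[0],m0[1],.09)
    red=nc&((H<6)|(H>174))&(S>150)&(V>50); P=X[red]; print("red",len(P),rect(P),np.percentile(P[:,2],[5,50,95]))
    yel=nc&(H>22)&(H<34)&(S>170)&(V>90)&(X[...,2]>.05)
    k,l=cv2.connectedComponents(yel.astype(np.uint8))
    for i in range(1,k):
        P=X[l==i]
        if len(P)>25:
            c,a=pca(P);t=(P-c)@a; print("yel",len(P),c.round(4),a.round(3),P[t.argmin()].round(4),P[t.argmax()].round(4))
    blk=nm&(X[...,2]>.115)&(V<70); P=X[blk]; print("grip",len(P),rect(P),np.percentile(P[:,2],[5,50,95]).round(4), P.mean(0).round(4))
    st=nm&(X[...,2]<.07)&(X[...,2]>.008); P=X[st]; print("stand",len(P),rect(P))
    ck=near(c0[0],c0[1],.09)&(X[...,2]>.075)&(S<70); P=X[ck]; print("cheeks",len(P),rect(P),np.percentile(P[:,2],[5,50,95]).round(4),P.mean(0).round(4))
    for nm_,b in (("cage",c0),("mod",m0)):
        q=proj(ci,[b])[0].astype(int); w=75 if nm_=="cage" else 45
        cr=p[max(q[1]-w,0):q[1]+w,q[0]-w:q[0]+w]; cv2.imwrite(f"t_{n}{nm_}.png",cv2.resize(cr[...,::-1],(400,300) if 0 else (400,400)*1 if 0 else (300,300),interpolation=cv2.INTER_CUBIC)); print(nm_,"crop origin",q-w,"scale",300/(2*w))
a=[cv2.imread(f"t_{n}{k}.png") for k in("cage","mod") for n in("top","side")]
cv2.imwrite("pics/crop1.png",np.vstack([np.hstack(a[:2]),np.hstack(a[2:])]))
E
```

```text
top [0.61450277 0.13595624 0.03      ] [ 0.5354612  -0.12576988  0.08      ]
red 1866 (array([577.8, 143.5]), array([166.4, 202.4]), 81.21) [0.00911198 0.01213447 0.02094792]
yel 117 [0.6342 0.2483 0.0932] [-0.137 -0.806 -0.576] [0.6316 0.2654 0.1018] [0.6335 0.2242 0.0777]
yel 51 [0.6276 0.2084 0.0782] [-0.012  0.056  0.998] [0.6245 0.1969 0.059 ] [0.6282 0.2021 0.0907]
yel 30 [0.6048 0.0724 0.0804] [ 0.12   0.334 -0.935] [0.6031 0.0713 0.0908] [0.6062 0.0813 0.0588]
yel 122 [0.5998 0.0344 0.0933] [-0.123 -0.77   0.626] [0.6069 0.0591 0.0737] [0.5966 0.0145 0.1063]
grip 256 (array([ 537.1, -125.1]), array([12.6, 69.6]), 9.38) [0.1278 0.1304 0.1332] [ 0.5367 -0.1243  0.1305]
stand 2067 (array([ 537.1, -131.4]), array([ 88.2, 120.4]), 9.36)
cheeks 72 (array([614. , 123.8]), array([116. ,  29.1]), 80.15) [0.0803 0.0859 0.0899] [0.6183 0.134  0.0854]
cage crop origin [164 111] scale 2.0
mod crop origin [328 182] scale 3.3333333333333335
side [0.61384994 0.13878522 0.03      ] [ 0.52968848 -0.10779198  0.03      ]
red 1938 (array([577.4, 144.8]), array([168.9, 205.5]), 80.68) [0.00938289 0.01223726 0.02277897]
yel 334 [0.6012 0.0493 0.0845] [ 0.145  0.824 -0.548] [0.5988 0.0156 0.1076] [0.6114 0.088  0.0628]
yel 341 [0.6293 0.2296 0.0853] [-0.144 -0.901 -0.409] [0.6375 0.268  0.1   ] [0.6318 0.1779 0.0517]
grip 187 (array([ 536.7, -125.4]), array([14. , 72.4]), 9.35) [0.1185 0.1302 0.1325] [ 0.5359 -0.1181  0.1289]
stand 1513 (array([ 537. , -130.6]), array([ 89.6, 124.2]), 9.28)
cheeks 183 (array([615.8, 138.1]), array([87.6, 28.5]), 80.27) [0.0765 0.0841 0.0898] [0.6171 0.1419 0.0837]
cage crop origin [207 200] scale 2.0
mod crop origin [287 135] scale 3.3333333333333335
```

View pics/crop1.png

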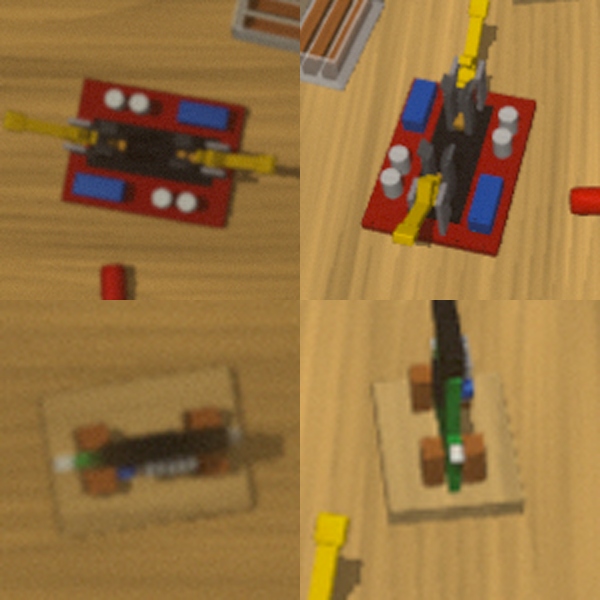

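The crops show both levers swung out, the slot running along the rack, and the module upright in the stand. The module's grip bar is centred at about (537,-125) mm with its top at 131 mm, yaw 9.4°. I'll start the approach now.

>>> apply_moves:
  series:
    - [[21,30,-3],[0,0,5.2],85]
    - [[41,61,-7],[0,0,10.4],85]
    - [[62,91,-10],[0,0,15.6],85]
    - [[82,122,-14],[0,0,20.8],85]
    - [[103,152,-17],[0,0,26],85]
  force: 40

```text
clock: 0.52
eef_pos: [0.3309, -0.4282, 0.2244]
orientation: [[0.675, 0.738, -0.001], [0.738, -0.675, 0.001], [0.0, -0.001, -1.0]]
force: [0.5, -0.7, -0.8]
finger_gap: 0.0847
```

>>> apply_moves:
  series:
    - [[21,30,-3],[0,0,5.2],85]
    - [[41,61,-7],[0,0,10.4],85]
    - [[62,91,-10],[0,0,15.6],85]
    - [[82,122,-14],[0,0,20.8],85]
    - [[103,152,-17],[0,0,26],85]

```text
clock: 0.93
eef_pos: [0.434, -0.2761, 0.2077]
orientation: [[0.282, 0.959, -0.001], [0.959, -0.282, 0.001], [0.0, -0.001, -1.0]]
force: [0.4, -0.1, -0.4]
finger_gap: 0.0852
```

>>> apply_moves:
  series:
    - [[21,30,-3],[0,0,5.2],85]
    - [[41,61,-7],[0,0,10.4],85]
    - [[62,91,-10],[0,0,15.6],85]
    - [[82,122,-14],[0,0,20.8],85]
    - [[103,152,-17],[0,0,26],85]

```text
clock: 1.35
eef_pos: [0.5369, -0.1241, 0.1907]
orientation: [[-0.167, 0.986, -0.001], [0.986, 0.167, 0.0], [0.0, -0.001, -1.0]]
force: [0.5, -0.5, -0.7]
finger_gap: 0.0854
```

```bash
python3 - <<'E'
from m import *
s=read_state();o=s['orientation'];print(s['clock'],s['eef_pos'],o[:,1],o[:,2],np.degrees(np.arctan2(o[1,1],o[0,1])),s['joint_positions'])
for n in("top","side"):
    z=np.load(n+"0.npz");p,d=z['p'],z['d'];ci=camera_info(n)
    v,u=np.mgrid[:400,:640]; X=deproj(ci,np.c_[u.ravel(),v.ravel()],d.ravel()).reshape(400,640,3)
    H,S,V=cv2.split(cv2.cvtColor(p,cv2.COLOR_RGB2HSV))
    red=(((H<6)|(H>174))&(S>150)&(V>50)&(np.hypot(X[...,0]-.615,X[...,1]-.138)<.118)).astype(np.uint8)
    k,l,st,_=cv2.connectedComponentsWithStats(red)
    P=X[np.isin(l,[i for i in range(1,k) if st[i,4]>60])]
    print(n,k,st[1:,4],"tray pts z",np.percentile(P[:,2],[5,50,95]).round(4))
    for keep in (P,P[P[:,2]<.016]): print(rect(keep))
E
```

```text
1.35 [ 0.53694596 -0.12408744  0.1906675 ] [ 9.85929576e-01  1.67159683e-01 -7.15256932e-04] [-7.76259310e-04  2.99595733e-04 -9.99999654e-01] 9.622720374541771 [-2.12122176e+01  5.04223554e+00  1.01653553e+02 -9.39877157e-05
  7.33518857e+01 -3.08349023e+01]
top 11 [816   1   1   1 948   1   1   1   1   1] tray pts z [0.0091 0.012  0.0152]
(array([616.2, 137.5]), array([166.4, 124.6]), 81.1)
(array([616.2, 137.5]), array([166.4, 124.6]), 81.1)
side 10 [   1  652    1 1131    1   18    1    1    2] tray pts z [0.0093 0.0121 0.0147]
(array([615.4, 138.6]), array([168.9, 128.6]), 80.68)
(array([615.4, 138.6]), array([168.9, 128.6]), 80.68)
```

>>> apply_moves:
  series:
    - [[0,-1,-30],[0,0,-0.25],85]
    - [[0,-1,-60],[0,0,-0.25],85]
    - [[0,-1,-76],[0,0,-0.25],85]
    - [[0,-1,-76],[0,0,-0.25],40]
    - [[0,-1,-76],[0,0,-0.25],8]
  force: 50

```text
clock: 1.77
eef_pos: [0.5356, -0.1266, 0.1142]
orientation: [[-0.158, 0.987, -0.003], [0.987, 0.158, 0.001], [0.002, -0.003, -1.0]]
force: [0.2, 0.1, 0.5]
finger_gap: 0.0633
```

>>> apply_moves:
  series:
    - [[0,0,0],[0,0,0],8]
    - [[0,0,0],[0,0,0],8]
    - [[0,0,0],[0,0,0],8]
    - [[0,0,0],[0,0,0],8]
    - [[0,0,0],[0,0,0],8]

```text
clock: 2.18
eef_pos: [0.5377, -0.1277, 0.1169]
orientation: [[-0.158, 0.987, 0.003], [0.987, 0.158, -0.001], [-0.002, 0.002, -1.0]]
force: [-0.8, -1.3, 5.4]
finger_gap: 0.0133
```

>>> apply_moves:
  series:
    - [[0,0,15],[0,0,0],8]
    - [[0,0,45],[0,0,0],8]
    - [[0,0,80],[0,0,0],8]
    - [[0,0,115],[0,0,0],8]
    - [[0,0,130],[0,0,0],8]

```text
clock: 2.6
eef_pos: [0.5382, -0.1277, 0.2504]
orientation: [[-0.158, 0.987, 0.006], [0.987, 0.158, -0.002], [-0.003, 0.005, -1.0]]
force: [0.5, 0.1, -1.6]
finger_gap: 0.013
```

>>> apply_moves:
  series:
    - [[10,33,0],[0,0,-4],8]
    - [[21,68,0],[0,0,-8],8]
    - [[31,103,0],[0,0,-12],8]
    - [[42,138,0],[0,0,-15],8]
    - [[52,173,0],[0,0,-18.2],8]

```text
clock: 3.02
eef_pos: [0.5884, 0.0475, 0.2448]
orientation: [[0.161, 0.987, -0.001], [0.987, -0.161, 0.0], [-0.0, -0.001, -1.0]]
force: [0.4, -0.7, -1.9]
finger_gap: 0.0129
```

>>> apply_moves:
  series:
    - [[10,33,0],[0,0,0],8]
    - [[20,66,0],[0,0,0],8]
    - [[26,92,0],[0,0,0],8]
    - [[26,92,0],[0,0,0],8]
    - [[26,92,0],[0,0,0],8]

```text
clock: 3.43
eef_pos: [0.614, 0.1394, 0.2442]
orientation: [[0.155, 0.988, -0.002], [0.988, -0.155, -0.0], [-0.001, -0.002, -1.0]]
force: [-0.3, 0.4, -2.3]
finger_gap: 0.0134
```

```bash
python3 - <<'E'
from m import *
s=read_state();o=s['orientation'];print(s['clock'],s['eef_pos'],o[:,2],np.degrees(np.arctan2(o[1,1],o[0,1])),s['force'],s['finger_gap'])
T=[]
for n in("top","side"):
    p,d,ci=cam(n); np.savez(f"{n}1.npz",p=p,d=d)
    v,u=np.mgrid[:400,:640]; X=deproj(ci,np.c_[u.ravel(),v.ravel()],d.ravel()).reshape(400,640,3)
    H,S,V=cv2.split(cv2.cvtColor(p,cv2.COLOR_RGB2HSV))
    g=(np.hypot(X[...,0]-.615,X[...,1]-.138)<.1)&(H>45)&(H<85)&(S>100)&(X[...,2]>.1)
    P=X[g]; print(n,len(P),rect(P) if len(P)>20 else 0,P.mean(0),P.min(0),P.max(0))
    q=proj(ci,[[.615,.138,.13]])[0].astype(int); w=80
    T.append(cv2.resize(p[max(q[1]-w,0):q[1]+w,q[0]-w:q[0]+w,::-1],(400,400),interpolation=cv2.INTER_CUBIC)); print(q-w)
cv2.imwrite("pics/crop2.png",np.hstack(T))
E
```

```text
3.4333 [0.61403784 0.13943494 0.24424143] [-1.86309418e-03 -3.34255807e-04 -9.99998209e-01] -8.924750364591446 [-0.25834619  0.4362306  -2.29800225] 0.013391726676505098
top 36 (array([607.8, 105.1]), array([17.5,  7.9]), 82.6) [0.60662895 0.10239408 0.19869781] [0.60286456 0.09646332 0.17612067] [0.61153943 0.11420411 0.23860523]
[151 100]
side 379 (array([612.3, 150.6]), array([68.6,  7.6]), 76.61) [0.61468414 0.16419023 0.18669677] [0.60614264 0.11663027 0.14429752] [0.62317347 0.18464521 0.24375928]
[198 164]
```

View pics/crop2.png

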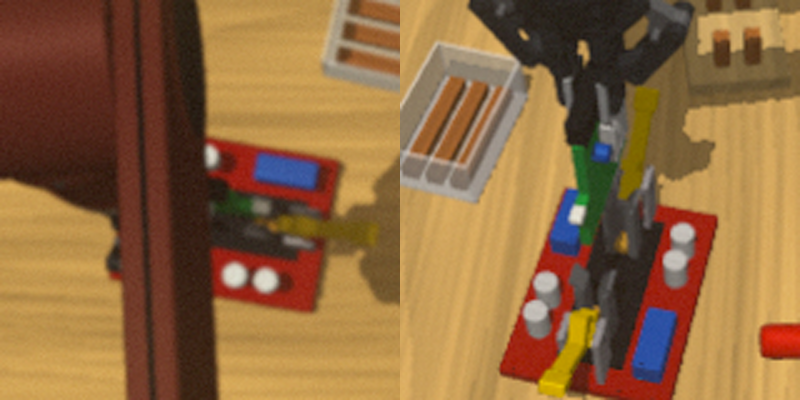

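The module hangs upright over the rack. Its white tab is at crop (577,213) in the side view and both levers are still out. I'll check the tab and board end against the rack's centre line in the same camera.

```bash
python3 - <<'E'
from m import *
a=np.radians(-9.0);ex=np.array([np.cos(a),np.sin(a)]);ey=np.array([-np.sin(a),np.cos(a)])
n="side";z=np.load(n+"1.npz");p,d=z['p'],z['d'];ci=camera_info(n)
v,u=np.mgrid[:400,:640]; X=deproj(ci,np.c_[u.ravel(),v.ravel()],d.ravel()).reshape(400,640,3)
H,S,V=cv2.split(cv2.cvtColor(p,cv2.COLOR_RGB2HSV))
A=X[...,:2]@ex;B=X[...,:2]@ey;Z=X[...,2]
w=(S<60)&(V>130)&(np.abs(u-(198+177/2.5))<8)&(np.abs(v-(164+213/2.5))<8)
f=lambda m:(m.sum(),[np.percentile(q[m],[3,50,97]).round(4) for q in(A,B,Z)])
print("tab",f(w))
g=(np.hypot(X[...,0]-.615,X[...,1]-.138)<.1)&(H>45)&(H<85)&(S>100)&(Z>.1)
print("green",f(g)); print("low green",f(g&(Z<.175)))
for n,i in(("side",1),("side",0),("top",0)):
    z=np.load(f"{n}{i}.npz");p,d=z['p'],z['d'];ci=camera_info(n)
    X=deproj(ci,np.c_[u.ravel(),v.ravel()],d.ravel()).reshape(400,640,3);A=X[...,:2]@ex;B=X[...,:2]@ey;Z=X[...,2]
    H,S,V=cv2.split(cv2.cvtColor(p,cv2.COLOR_RGB2HSV))
    y=(H>22)&(H<34)&(S>170)&(V>70)&(Z>.085)&(np.hypot(X[...,0]-.615,X[...,1]-.138)<.15)
    print(n,i,"padL",f(y&(B>.3)),"padR",f(y&(B<.16)))
E
```

```text
tab (np.int64(40), [array([0.5803, 0.5839, 0.5877]), array([0.2773, 0.2828, 0.2884]), array([0.1869, 0.1893, 0.1909])])
green (np.int64(379), [array([0.5799, 0.5807, 0.5862]), array([0.2245, 0.2628, 0.2762]), array([0.1472, 0.1852, 0.2363])])
low green (np.int64(158), [array([0.5799, 0.5806, 0.586 ]), array([0.2182, 0.2544, 0.277 ]), array([0.1466, 0.1588, 0.1735])])
side 1 padL (np.int64(168), [array([0.5783, 0.5855, 0.5937]), array([0.3015, 0.3508, 0.3632]), array([0.0856, 0.0975, 0.1038])]) padR (np.int64(150), [array([0.5778, 0.5858, 0.5934]), array([0.1102, 0.1216, 0.1387]), array([0.0857, 0.0988, 0.109 ])])
side 0 padL (np.int64(164), [array([0.5783, 0.5856, 0.5935]), array([0.3013, 0.3504, 0.3629]), array([0.0851, 0.0974, 0.1037])]) padR (np.int64(156), [array([0.5779, 0.5857, 0.5937]), array([0.1097, 0.1217, 0.1391]), array([0.0858, 0.0977, 0.1082])])
top 0 padL (np.int64(106), [array([0.5817, 0.5879, 0.5939]), array([0.3018, 0.3481, 0.3609]), array([0.0855, 0.0968, 0.1044])]) padR (np.int64(82), [array([0.5806, 0.5871, 0.5934]), array([0.1087, 0.118 , 0.1348]), array([0.0885, 0.1018, 0.1077])])
```

>>> apply_moves:
  series:
    - [[1.7,-1,-10],[0,0,0],8]
    - [[1.7,-1,-30],[0,0,0],8]
    - [[1.7,-1,-44],[0,0,0],8]
    - [[1.7,-1,-46],[0,0,0],8]
    - [[1.7,-1,-46],[0,0,0],8]

```text
clock: 3.95
eef_pos: [0.615, 0.136, 0.197]
orientation: [[0.159, 0.987, -0.004], [0.987, -0.159, -0.0], [-0.001, -0.004, -1.0]]
force: [0.9, 0.4, -2.7]
finger_gap: 0.0129
```

```bash
python3 - <<'E'
from m import *
a=np.radians(-9.0);ex=np.array([np.cos(a),np.sin(a)]);ey=np.array([-np.sin(a),np.cos(a)])
s=read_state();print(s['eef_pos'],s['eef_pos'][:2]@ex,s['eef_pos'][:2]@ey,s['force'])
n="side";p,d,ci=cam(n);np.savez("side2.npz",p=p,d=d)
v,u=np.mgrid[:400,:640]; X=deproj(ci,np.c_[u.ravel(),v.ravel()],d.ravel()).reshape(400,640,3)
H,S,V=cv2.split(cv2.cvtColor(p,cv2.COLOR_RGB2HSV))
A=X[...,:2]@ex;B=X[...,:2]@ey;Z=X[...,2]
f=lambda m:(m.sum(),[np.percentile(q[m],[3,50,97]).round(4) for q in(A,B,Z)])
g=(np.hypot(X[...,0]-.615,X[...,1]-.138)<.1)&(H>45)&(H<85)&(S>100)&(Z>.08)
print("low green",f(g&(Z<.13)))
w=(S<60)&(V>130)&(abs(A-.586)<.008)&(abs(B-.285)<.015)&(abs(Z-.142)<.012);print("tab",f(w))
q=proj(ci,[[.62,.16,.1]])[0].astype(int); c=p[q[1]-75:q[1]+75,q[0]-75:q[0]+75,::-1]
cv2.imwrite("pics/crop3.png",cv2.resize(c,(600,600),interpolation=cv2.INTER_CUBIC))
E
```

```text
[0.61499676 0.13596268 0.19696165] 0.5861558787037403 0.23049544066253325 [ 0.9018128   0.44598155 -2.70689442]
low green (np.int64(147), [array([0.5811, 0.5819, 0.587 ]), array([0.2192, 0.2535, 0.2749]), array([0.0973, 0.1117, 0.1288])])
tab (np.int64(38), [array([0.5818, 0.5851, 0.5896]), array([0.2739, 0.2803, 0.2855]), array([0.137 , 0.143 , 0.1445])])
```

View pics/crop3.png

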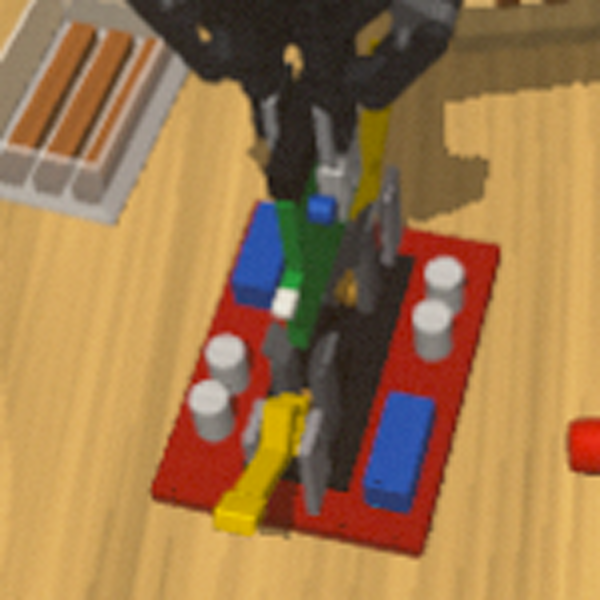

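The board's lower end is at crop (300,335), just above the cheek lead-ins. It needs about 2 mm along +y of the rack.

>>> apply_moves:
  series:
    - [[0.7,1.9,0],[0,0,0],8]
    - [[0.7,1.9,0],[0,0,0],8]
    - [[0.7,1.9,0],[0,0,0],8]
    - [[0.7,1.9,0],[0,0,0],8]
    - [[0.7,1.9,0],[0,0,0],8]

```text
clock: 4.42
eef_pos: [0.6173, 0.139, 0.1999]
orientation: [[0.158, 0.987, 0.001], [0.987, -0.158, 0.0], [0.0, 0.001, -1.0]]
force: [0.1, -0.5, -3.8]
finger_gap: 0.0135
```

```bash
cat > look.py <<'E'
from m import *
a=np.radians(-9.0);ex=np.array([np.cos(a),np.sin(a)]);ey=np.array([-np.sin(a),np.cos(a)])
def st():
    s=read_state();print(s['clock'],s['eef_pos'].round(4),(s['eef_pos'][:2]@ex).round(4),(s['eef_pos'][:2]@ey).round(4),s['force'].round(1),s['orientation'][:,2].round(4))
def side(fn=None,o=(.62,.16,.1)):
    p,d,ci=cam("side")
    v,u=np.mgrid[:400,:640]; X=deproj(ci,np.c_[u.ravel(),v.ravel()],d.ravel()).reshape(400,640,3)
    H,S,V=cv2.split(cv2.cvtColor(p,cv2.COLOR_RGB2HSV))
    A=X[...,:2]@ex;B=X[...,:2]@ey;Z=X[...,2]
    f=lambda m:(m.sum(),[np.percentile(q[m],[3,50,97]).round(4) for q in(A,B,Z)]) if m.sum()>3 else 0
    g=(np.hypot(X[...,0]-.615,X[...,1]-.138)<.1)&(H>45)&(H<85)&(S>100)&(Z>.03)
    print("green",f(g))
    print("tab",f((S<60)&(V>130)&(abs(A-.586)<.008)&(abs(B-.285)<.015)&(Z>.06)&(Z<.15)))
    y=(H>22)&(H<34)&(S>170)&(V>70)&(np.hypot(X[...,0]-.615,X[...,1]-.138)<.17)&(Z>.05)
    print("levL",f(y&(B>.28)));print("levR",f(y&(B<.18)))
    if fn:
        q=proj(ci,[o])[0].astype(int); c=p[q[1]-75:q[1]+75,q[0]-75:q[0]+75,::-1]
        cv2.imwrite(fn,cv2.resize(c,(600,600),interpolation=cv2.INTER_CUBIC))
E
python3 -c "
from look import *
for _ in range(3): st();side()
"
```

```text
4.4167 [0.6173 0.139  0.1999] 0.5879 0.2338 [ 0.1 -0.5 -3.8] [ 9.e-04  0.e+00 -1.e+00]
green (np.int64(332), [array([0.5833, 0.5841, 0.5894]), array([0.2251, 0.2645, 0.2778]), array([0.1017, 0.1399, 0.1928])])
tab (np.int64(39), [array([0.5838, 0.5871, 0.5919]), array([0.2775, 0.2833, 0.2892]), array([0.1402, 0.1455, 0.1476])])
levL (np.int64(348), [array([0.579 , 0.585 , 0.5941]), array([0.2854, 0.322 , 0.3624]), array([0.062 , 0.0852, 0.1024])])
levR (np.int64(160), [array([0.5806, 0.5851, 0.5918]), array([0.1344, 0.1553, 0.1727]), array([0.0591, 0.0763, 0.0892])])
4.4667 [0.6172 0.1389 0.1997] 0.5878 0.2338 [ 0.8  0.5 -3.8] [ 5.e-04  0.e+00 -1.e+00]
green (np.int64(336), [array([0.5831, 0.584 , 0.5894]), array([0.2257, 0.2642, 0.2776]), array([0.1015, 0.1406, 0.1931])])
tab (np.int64(39), [array([0.5838, 0.5867, 0.5909]), array([0.2781, 0.2836, 0.2884]), array([0.1376, 0.1456, 0.1477])])
levL (np.int64(345), [array([0.579 , 0.5854, 0.594 ]), array([0.2848, 0.3225, 0.3628]), array([0.063 , 0.0856, 0.1028])])
levR (np.int64(163), [array([0.5806, 0.5847, 0.5915]), array([0.1344, 0.1542, 0.1724]), array([0.0594, 0.0769, 0.0888])])
4.5167 [0.6171 0.1389 0.1995] 0.5878 0.2337 [ 0.9 -0.3 -3.8] [ 3.e-04  0.e+00 -1.e+00]
green (np.int64(336), [array([0.5831, 0.5839, 0.5894]), array([0.2245, 0.2643, 0.2774]), array([0.1009, 0.1392, 0.1934])])
tab (np.int64(40), [array([0.5838, 0.5867, 0.5911]), array([0.2773, 0.2834, 0.2888]), array([0.1383, 0.1452, 0.1472])])
levL (np.int64(347), [array([0.5789, 0.5851, 0.5938]), array([0.2855, 0.322 , 0.3623]), array([0.0622, 0.0861, 0.1031])])
levR (np.int64(157), [array([0.5805, 0.5847, 0.5919]), array([0.1337, 0.1534, 0.1729]), array([0.0601, 0.0772, 0.0889])])
```

>>> apply_moves:
  series:
    - [[-1,0,0],[0,0,0],8]
    - [[-1,0,-5],[0,0,0],8]
    - [[-1,0,-10],[0,0,0],8]
    - [[-1,0,-15],[0,0,0],8]
    - [[-1,0,-20],[0,0,0],8]

```text
clock: 4.98
eef_pos: [0.6158, 0.1388, 0.1783]
orientation: [[0.158, 0.987, -0.001], [0.987, -0.158, -0.0], [-0.0, -0.001, -1.0]]
force: [0.4, 0.8, -3.3]
finger_gap: 0.013
```

```bash
python3 -c "
from look import *
side();st()
"
```

```text
green (np.int64(314), [array([0.582 , 0.5828, 0.5887]), array([0.2265, 0.2647, 0.2771]), array([0.0798, 0.1202, 0.1722])])
tab (np.int64(39), [array([0.5825, 0.5858, 0.5903]), array([0.2774, 0.2835, 0.2891]), array([0.1184, 0.124 , 0.1258])])
levL (np.int64(344), [array([0.5789, 0.5852, 0.5941]), array([0.2849, 0.323 , 0.3625]), array([0.0624, 0.0858, 0.1033])])
levR (np.int64(103), [array([0.5803, 0.5849, 0.5919]), array([0.1143, 0.1546, 0.1705]), array([0.0614, 0.0769, 0.1039])])
5.0333 [0.6155 0.1387 0.1772] 0.5862 0.2333 [ 1.5  0.1 -4.5] [-1.6e-03 -2.0e-04 -1.0e+00]
```

>>> apply_moves:
  series:
    - [[0,0,-4],[0,0,0],8]
    - [[0,0,-8],[0,0,0],8]
    - [[0,0,-12],[0,0,0],8]
    - [[0,0,-16],[0,0,0],8]
    - [[0,0,-20],[0,0,0],8]

```text
clock: 5.45
eef_pos: [0.616, 0.1388, 0.1588]
orientation: [[0.158, 0.987, -0.0], [0.987, -0.158, 0.0], [-0.0, -0.0, -1.0]]
force: [0.1, -0.5, -2.4]
finger_gap: 0.013
```

>>> apply_moves:
  series:
    - [[0,0,-3],[0,0,0],8]
    - [[0,0,-6],[0,0,0],8]
    - [[0,0,-9],[0,0,0],8]
    - [[0,0,-12],[0,0,0],8]
    - [[0,0,-13],[0,0,0],8]

```text
clock: 5.87
eef_pos: [0.6159, 0.1388, 0.1457]
orientation: [[0.158, 0.987, -0.0], [0.987, -0.158, -0.0], [-0.0, -0.0, -1.0]]
force: [1.1, 0.0, -2.9]
finger_gap: 0.013
```

Clean so far, with no lateral force. Continue to the contacts.

>>> apply_moves:
  series:
    - [[0,0,-3],[0,0,0],8]
    - [[0,0,-6],[0,0,0],8]
    - [[0,0,-9],[0,0,0],8]
    - [[0,0,-11],[0,0,0],8]
    - [[0,0,-11],[0,0,0],8]

```text
clock: 6.28
eef_pos: [0.6158, 0.1388, 0.1347]
orientation: [[0.158, 0.987, -0.001], [0.987, -0.158, -0.0], [-0.0, -0.0, -1.0]]
force: [0.7, -0.9, -2.7]
finger_gap: 0.0126
```

```bash
python3 -c "
from look import *
side();st()
"
```

```text
green (np.int64(162), [array([0.5821, 0.5831, 0.5886]), array([0.2266, 0.2665, 0.2756]), array([0.0427, 0.0896, 0.1277])])
tab (np.int64(32), [array([0.5828, 0.5854, 0.5924]), array([0.2753, 0.2822, 0.288 ]), array([0.0655, 0.0789, 0.0824])])
levL (np.int64(337), [array([0.5788, 0.5852, 0.5939]), array([0.2886, 0.3228, 0.3624]), array([0.0622, 0.0862, 0.1029])])
levR (np.int64(51), [array([0.5776, 0.5821, 0.5893]), array([0.1097, 0.1419, 0.1512]), array([0.0746, 0.0808, 0.1089])])
6.3333 [0.6159 0.1388 0.135 ] 0.5866 0.2334 [-0.1  0.1 -2.7] [-3.e-04 -1.e-04 -1.e+00]
```

>>> apply_moves:
  series:
    - [[0,0,-1],[0,0,0],8]
    - [[0,0,-2],[0,0,0],8]
    - [[0,0,-3],[0,0,0],8]
    - [[0,0,-3],[0,0,0],8]
    - [[0,0,-3],[0,0,0],8]

```text
clock: 6.75
eef_pos: [0.616, 0.1388, 0.1322]
orientation: [[0.158, 0.987, -0.0], [0.987, -0.158, 0.0], [-0.0, -0.0, -1.0]]
force: [0.1, -0.6, -3.7]
finger_gap: 0.0128
```

>>> apply_moves:
  series:
    - [[0,0,-0.5],[0,0,0],8]
    - [[0,0,-1],[0,0,0],8]
    - [[0,0,-1.5],[0,0,0],8]
    - [[0,0,-1.5],[0,0,0],8]
    - [[0,0,-1.5],[0,0,0],8]

```text
clock: 7.17
eef_pos: [0.6162, 0.1389, 0.1312]
orientation: [[0.158, 0.987, 0.001], [0.987, -0.158, 0.0], [0.0, 0.001, -1.0]]
force: [-0.7, -1.0, -0.9]
finger_gap: 0.0133
```

Touching the contacts (weight coming off, height as predicted). Release and withdraw.

>>> apply_moves:
  series:
    - [[0,0,0],[0,0,0],25]
    - [[0,0,0],[0,0,0],50]
    - [[0,0,0],[0,0,0],50]
    - [[0,0,0],[0,0,0],50]
    - [[0,0,0],[0,0,0],50]

```text
clock: 7.58
eef_pos: [0.6161, 0.1388, 0.1309]
orientation: [[0.158, 0.987, 0.0], [0.987, -0.158, 0.0], [0.0, 0.0, -1.0]]
force: [-0.3, 0.6, -0.9]
finger_gap: 0.0502
```

>>> apply_moves:
  series:
    - [[0,0,20],[0,0,0],50]
    - [[0,0,50],[0,0,0],50]
    - [[-10,-30,80],[0,0,0],50]
    - [[-20,-65,100],[0,0,0],20]
    - [[-26,-100,110],[0,0,0],0]

```text
clock: 8.0
eef_pos: [0.5908, 0.0387, 0.2447]
orientation: [[0.155, 0.988, 0.005], [0.988, -0.155, -0.0], [0.001, 0.005, -1.0]]
force: [1.2, -0.7, 0.1]
finger_gap: 0.0266
```

>>> apply_moves:
  series:
    - [[-6,-35,0],[0,0,0],0]
    - [[-12,-70,0],[0,0,0],0]
    - [[-12,-90,0],[0,0,0],0]
    - [[-12,-90,0],[0,0,0],0]
    - [[-12,-90,0],[0,0,0],0]

```text
clock: 8.42
eef_pos: [0.578, -0.0522, 0.2409]
orientation: [[0.161, 0.987, 0.0], [0.987, -0.161, 0.0], [0.0, 0.0, -1.0]]
force: [-0.1, 0.8, -0.1]
finger_gap: -0.0003
```

```bash
python3 - <<'E'
from look import *
st();print(read_state()['joint_positions'],read_state()['finger_gap'])
T=[]
for n in("top","side"):
    p,d,ci=cam(n);np.savez(n+"3.npz",p=p,d=d)
    v,u=np.mgrid[:400,:640]; X=deproj(ci,np.c_[u.ravel(),v.ravel()],d.ravel()).reshape(400,640,3)
    H,S,V=cv2.split(cv2.cvtColor(p,cv2.COLOR_RGB2HSV));A=X[...,:2]@ex;B=X[...,:2]@ey;Z=X[...,2]
    r=np.hypot(X[...,0]-.615,X[...,1]-.138)
    f=lambda m:(m.sum(),[np.percentile(q[m],[3,50,97]).round(4) for q in(A,B,Z)]) if m.sum()>3 else 0
    print(n,"bar",f((r<.05)&(Z>.11)&(Z<.17)&(V<80)), "bar top z",np.median(Z[(r<.03)&(Z>.135)&(Z<.16)]))
    y=(H>22)&(H<34)&(S>170)&(V>70)&(r<.17)&(Z>.06)
    for L in(y&(B>.28),y&(B<.18)):
        sgn=1 if B[L].mean()>.2325 else -1
        b=sgn*(B[L]-.2325);zz=Z[L]; k=b>.095
        print(" tip b,z max",np.percentile(b,97).round(4),np.percentile(zz,97).round(4), "median dir angle",np.median(np.arctan2(b[k]-.067,zz[k]-.059)).round(3),f(L))
    q=proj(ci,[[.615,.138,.1]])[0].astype(int); w=70
    T.append(cv2.resize(p[q[1]-w:q[1]+w,q[0]-w:q[0]+w,::-1],(400,400),interpolation=cv2.INTER_CUBIC))
cv2.imwrite("pics/crop4.png",np.hstack(T))
E
```

```text
8.4167 [ 0.578  -0.0522  0.2409] 0.579 0.0389 [-0.1  0.8 -0.1] [ 3.e-04  3.e-04 -1.e+00]
[-1.29533046e+01  6.60034178e+00  9.44191058e+01  2.09856599e-02
  7.89676190e+01 -3.71959545e+00] -0.00025054987280587383
top bar (np.int64(336), [array([0.5791, 0.5857, 0.5925]), array([0.1977, 0.2307, 0.2643]), array([0.1296, 0.1445, 0.1471])]) bar top z 0.14460752569543567
 tip b,z max 0.1281 0.1034 median dir angle 0.933 (np.int64(203), [array([0.5817, 0.5876, 0.5934]), array([0.2973, 0.3356, 0.3606]), array([0.0688, 0.0876, 0.1034])])
 tip b,z max 0.1108 0.0986 median dir angle 0.831 (np.int64(140), [array([0.5808, 0.5864, 0.5913]), array([0.1217, 0.1445, 0.1706]), array([0.0628, 0.0861, 0.0986])])
side bar (np.int64(381), [array([0.5795, 0.5835, 0.5917]), array([0.2026, 0.2398, 0.2676]), array([0.113 , 0.1435, 0.1465])]) bar top z 0.14427503324692523
 tip b,z max 0.1306 0.1028 median dir angle 0.92 (np.int64(329), [array([0.5792, 0.5851, 0.5934]), array([0.2893, 0.3255, 0.3631]), array([0.0632, 0.0863, 0.1028])])
 tip b,z max 0.1216 0.1072 median dir angle 0.836 (np.int64(298), [array([0.5787, 0.5856, 0.593 ]), array([0.1109, 0.1369, 0.1692]), array([0.0631, 0.0868, 0.1072])])
```

View pics/crop4.png

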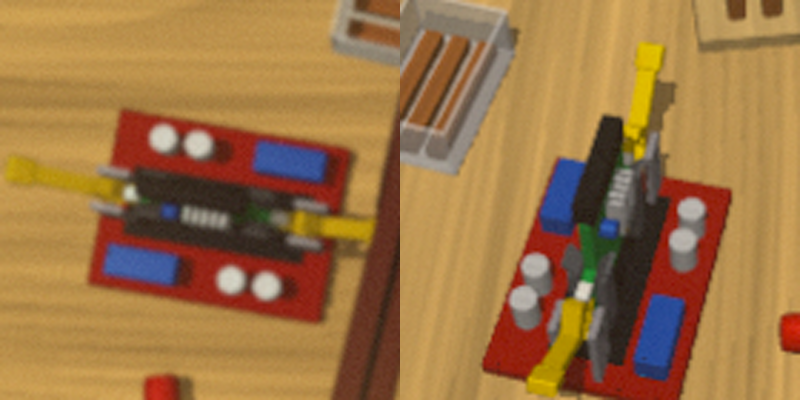

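Module waits upright on the contacts: bar top is at 144.5 mm, so the underside is about 29.5 mm, and both levers are out. Now I'll bring the closed gripper outside the right lever.

>>> apply_moves:
  series:
    - [[14,39,-10],[0,0,0],0]
    - [[14,39,-45],[0,0,0],0]
    - [[14,39,-80],[0,0,0],0]
    - [[14,39,-115],[0,0,0],0]
    - [[14,39,-138],[0,0,0],0]

```text
clock: 8.93
eef_pos: [0.5902, -0.0097, 0.099]
orientation: [[0.155, 0.988, -0.004], [0.988, -0.155, 0.001], [0.0, -0.004, -1.0]]
force: [-1.4, 0.5, -1.2]
finger_gap: -0.0002
```

```bash
python3 - <<'E'
from look import *
p,d,ci=cam("side")
side("pics/crop5.png",(.60,.08,.1)); st()
for t in np.arange(.95,-.2,-.1):
    print(round(t,2),(67+75*np.sin(t)+5*np.cos(t)).round(1),(59+75*np.cos(t)-5*np.sin(t)).round(1))
E
```

```text
green (np.int64(156), [array([0.5823, 0.5836, 0.5894]), array([0.2037, 0.2667, 0.2751]), array([0.043 , 0.0893, 0.1249])])
tab (np.int64(30), [array([0.5831, 0.5857, 0.5926]), array([0.2751, 0.2835, 0.2884]), array([0.0684, 0.0771, 0.0799])])
levL (np.int64(333), [array([0.5789, 0.5853, 0.5939]), array([0.2892, 0.325 , 0.3628]), array([0.0623, 0.0859, 0.1029])])
levR (np.int64(303), [array([0.5785, 0.5855, 0.5931]), array([0.1106, 0.1375, 0.1693]), array([0.0628, 0.0873, 0.1074])])
9.0333 [ 0.588  -0.0098  0.0973] 0.5823 0.0823 [-0.7  0.   0.1] [-0.0101  0.0018 -0.9999]
0.95 130.9 98.6
0.85 126.6 104.7
0.75 121.8 110.5
0.65 116.4 115.7
0.55 110.5 120.3
0.45 104.1 124.4
0.35 97.4 127.7
0.25 90.4 130.4
0.15 83.2 132.4
0.05 75.7 133.7
-0.05 68.2 134.2
-0.15 60.7 133.9
```

View pics/crop5.png

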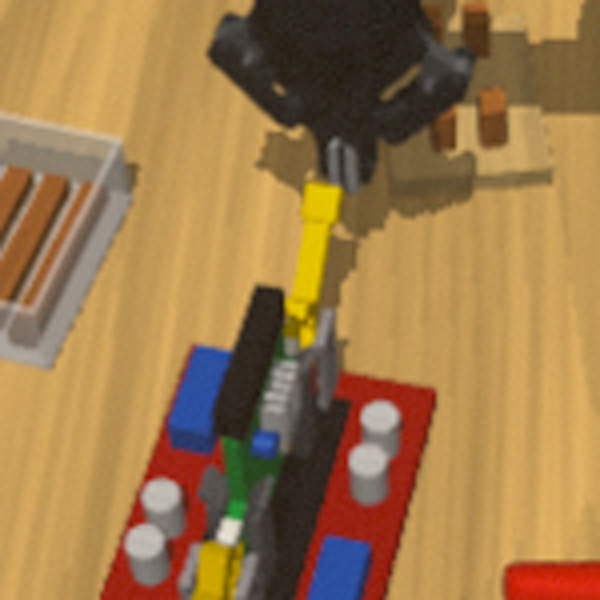

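The fingers' side face is just outside the right paddle, whose end is at crop (322,190). Edge inward to contact.

>>> apply_moves:
  series:
    - [[0.5,3,0],[0,0,0],0]
    - [[1,6,0],[0,0,0],0]
    - [[1,7,0],[0,0,0],0]
    - [[1,7,0],[0,0,0],0]
    - [[1,7,0],[0,0,0],0]

```text
clock: 9.45
eef_pos: [0.5942, -0.0051, 0.1046]
orientation: [[0.158, 0.987, 0.003], [0.987, -0.158, -0.0], [0.0, 0.003, -1.0]]
force: [-0.3, 0.3, 0.2]
finger_gap: 0.0
```

```bash
python3 - <<'E'
from look import *
for _ in range(3): st(); side()
E
```

```text
9.45 [ 0.5942 -0.0051  0.1046] 0.5877 0.0879 [-0.3  0.3  0.2] [ 3.e-03 -4.e-04 -1.e+00]
green (np.int64(160), [array([0.5825, 0.5835, 0.5894]), array([0.2013, 0.2668, 0.2757]), array([0.0405, 0.0886, 0.1254])])
tab (np.int64(30), [array([0.5829, 0.586 , 0.5928]), array([0.275 , 0.2825, 0.2881]), array([0.0676, 0.0774, 0.0791])])
levL (np.int64(333), [array([0.5793, 0.5852, 0.5939]), array([0.2895, 0.3241, 0.3625]), array([0.0628, 0.0861, 0.1031])])
levR (np.int64(301), [array([0.5783, 0.5857, 0.5928]), array([0.1101, 0.1372, 0.1697]), array([0.0628, 0.087 , 0.1074])])
9.5 [ 0.5939 -0.0052  0.1042] 0.5874 0.0878 [-0.1  0.7 -0.2] [ 2.3e-03 -4.0e-04 -1.0e+00]
green (np.int64(156), [array([0.5825, 0.5836, 0.5896]), array([0.2011, 0.267 , 0.2753]), array([0.04  , 0.0891, 0.1255])])
tab (np.int64(30), [array([0.5828, 0.5862, 0.5922]), array([0.2762, 0.2826, 0.2879]), array([0.07  , 0.0764, 0.0789])])
levL (np.int64(332), [array([0.5793, 0.5853, 0.5942]), array([0.2892, 0.3248, 0.3628]), array([0.0616, 0.0861, 0.103 ])])
levR (np.int64(301), [array([0.5786, 0.5854, 0.5931]), array([0.1098, 0.137 , 0.1698]), array([0.0627, 0.0872, 0.1074])])
9.55 [ 0.5936 -0.0053  0.1038] 0.5871 0.0877 [ 0.  -0.1  0.3] [ 1.6e-03 -2.0e-04 -1.0e+00]
green (np.int64(152), [array([0.5824, 0.5834, 0.5895]), array([0.2066, 0.267 , 0.2751]), array([0.0433, 0.0892, 0.1233])])
tab (np.int64(30), [array([0.5831, 0.5863, 0.593 ]), array([0.2746, 0.283 , 0.2875]), array([0.0667, 0.0768, 0.0786])])
levL (np.int64(329), [array([0.579 , 0.5851, 0.594 ]), array([0.2901, 0.3248, 0.3623]), array([0.0623, 0.086 , 0.1026])])
levR (np.int64(301), [array([0.5789, 0.5857, 0.5928]), array([0.1099, 0.1363, 0.1699]), array([0.0631, 0.0875, 0.1075])])
```

>>> apply_moves:
  series:
    - [[0.6,4,0.5],[0,0,0],0]
    - [[1.1,7,2],[0,0,0],0]
    - [[1.6,10,5],[0,0,0],0]
    - [[2,12.5,8],[0,0,0],0]
    - [[2.3,15,11],[0,0,0],0]

```text
clock: 10.02
eef_pos: [0.5953, 0.0085, 0.1142]
orientation: [[0.158, 0.987, -0.0], [0.987, -0.158, -0.003], [-0.003, -0.0, -1.0]]
force: [-1.0, -4.9, 1.4]
finger_gap: 0.0002
```

```bash
python3 - <<'E'
from look import *
st(); side(); st()
E
```

```text
10.0167 [0.5953 0.0085 0.1142] 0.5866 0.1015 [-1.  -4.9  1.4] [-5.0e-04 -2.5e-03 -1.0e+00]
green (np.int64(154), [array([0.5824, 0.5835, 0.5895]), array([0.2034, 0.2669, 0.2754]), array([0.0402, 0.0885, 0.1253])])
tab (np.int64(29), [array([0.5831, 0.5856, 0.5927]), array([0.2748, 0.2835, 0.2886]), array([0.0678, 0.0767, 0.0798])])
levL (np.int64(328), [array([0.5792, 0.5853, 0.5942]), array([0.2898, 0.3238, 0.3627]), array([0.0622, 0.0859, 0.1024])])
levR (np.int64(299), [array([0.5785, 0.5853, 0.5933]), array([0.1181, 0.1404, 0.1739]), array([0.0633, 0.0933, 0.1166])])
10.0667 [0.5956 0.0091 0.1149] 0.5868 0.1021 [-3.  -4.8  1.3] [ 3.e-04 -2.e-03 -1.e+00]
```

Contact at about 5 N and the lever is following. Continue along the arc.

>>> apply_moves:
  series:
    - [[0.5,3,3],[0,0,0],0]
    - [[1,6,5.5],[0,0,0],0]
    - [[1.4,9,8],[0,0,0],0]
    - [[1.9,12,10],[0,0,0],0]
    - [[2.3,15,12],[0,0,0],0]

```text
clock: 10.48
eef_pos: [0.5978, 0.0242, 0.1262]
orientation: [[0.158, 0.987, 0.0], [0.987, -0.158, -0.001], [-0.001, 0.0, -1.0]]
force: [-1.0, -4.4, 1.2]
finger_gap: -0.0003
```

>>> apply_moves:
  series:
    - [[0.3,2,1],[0,0,0],0]
    - [[0.6,4,2],[0,0,0],0]
    - [[0.9,6,3],[0,0,0],0]
    - [[1.1,7,3.5],[0,0,0],0]
    - [[1.1,7,3.5],[0,0,0],0]

```text
clock: 10.9
eef_pos: [0.599, 0.0317, 0.1296]
orientation: [[0.158, 0.987, 0.001], [0.987, -0.158, -0.001], [-0.001, 0.001, -1.0]]
force: [-0.2, -4.4, 2.1]
finger_gap: 0.0
```

```bash
python3 - <<'E'
from look import *
st(); side(); st()
E
```

```text
10.9 [0.599  0.0317 0.1296] 0.5867 0.125 [-0.2 -4.4  2.1] [ 7.e-04 -7.e-04 -1.e+00]
green (np.int64(155), [array([0.5824, 0.5835, 0.5893]), array([0.2069, 0.2669, 0.2756]), array([0.0395, 0.0897, 0.1246])])
tab (np.int64(28), [array([0.5834, 0.5866, 0.5925]), array([0.2761, 0.2828, 0.2882]), array([0.0686, 0.0761, 0.0787])])
levL (np.int64(330), [array([0.5789, 0.5852, 0.5942]), array([0.2897, 0.3242, 0.3626]), array([0.0626, 0.0862, 0.1036])])
levR (np.int64(270), [array([0.5784, 0.5851, 0.5933]), array([0.1397, 0.1533, 0.1763]), array([0.0659, 0.103 , 0.1309])])
10.95 [0.599  0.0317 0.1295] 0.5866 0.125 [ 0.1 -4.4  1.9] [ 5.e-04 -6.e-04 -1.e+00]
```

>>> apply_moves:
  series:
    - [[0.2,1.2,0.5],[0,0,0],0]
    - [[0.4,2.4,1],[0,0,0],0]
    - [[0.6,3.6,1.5],[0,0,0],0]
    - [[0.8,5,2],[0,0,0],0]
    - [[0.8,5,2],[0,0,0],0]

```text
clock: 11.37
eef_pos: [0.5998, 0.0367, 0.1315]
orientation: [[0.158, 0.987, 0.0], [0.987, -0.158, -0.0], [-0.0, 0.001, -1.0]]
force: [0.1, -4.8, 1.6]
finger_gap: 0.0
```

>>> apply_moves:
  series:
    - [[0.1,0.8,0.3],[0,0,0],0]
    - [[0.3,1.6,0.6],[0,0,0],0]
    - [[0.4,2.4,0.8],[0,0,0],0]
    - [[0.5,3,1],[0,0,0],0]
    - [[0.5,3,1],[0,0,0],0]

```text
clock: 11.78
eef_pos: [0.6002, 0.0397, 0.1324]
orientation: [[0.158, 0.987, 0.0], [0.987, -0.158, -0.0], [-0.0, 0.0, -1.0]]
force: [0.0, -5.0, 1.5]
finger_gap: -0.0004
```

Right lever is partly in (about 0.23 rad, 5 N). Now over to the left lever.

>>> apply_moves:
  series:
    - [[-3,-18,2],[0,0,0],0]
    - [[-3,-18,40],[0,0,0],0]
    - [[-3,-18,78],[0,0,0],0]
    - [[2,15,85],[0,0,0],0]
    - [[8,50,85],[0,0,0],0]

```text
clock: 12.2
eef_pos: [0.6104, 0.09, 0.222]
orientation: [[0.161, 0.987, 0.007], [0.987, -0.161, 0.002], [0.003, 0.007, -1.0]]
force: [1.5, -0.1, -0.7]
finger_gap: 0.0003
```

>>> apply_moves:
  series:
    - [[6,39,0],[0,0,0],0]
    - [[12,78,0],[0,0,0],0]
    - [[18,117,0],[0,0,0],0]
    - [[24,156,0],[0,0,0],0]
    - [[31,198,0],[0,0,0],0]

```text
clock: 12.62
eef_pos: [0.638, 0.2898, 0.2166]
orientation: [[0.158, 0.987, -0.002], [0.987, -0.158, 0.001], [0.001, -0.002, -1.0]]
force: [0.5, -0.6, 0.8]
finger_gap: 0.0002
```

>>> apply_moves:
  series:
    - [[0,2,-30],[0,0,0],0]
    - [[0,2,-65],[0,0,0],0]
    - [[0,2,-100],[0,0,0],0]
    - [[0,2,-116],[0,0,0],0]
    - [[0,2,-116],[0,0,0],0]

```text
clock: 13.03
eef_pos: [0.6339, 0.2889, 0.0939]
orientation: [[0.157, 0.987, -0.012], [0.988, -0.157, -0.002], [-0.004, -0.011, -1.0]]
force: [-0.8, 0.6, -0.2]
finger_gap: 0.0002
```

```bash
python3 - <<'E'
from look import *
side("pics/crop6.png",(.63,.22,.1)); st();side();st()
E
```

```text
green (np.int64(153), [array([0.5824, 0.5835, 0.589 ]), array([0.2227, 0.2646, 0.2746]), array([0.0397, 0.086 , 0.1201])])
tab (np.int64(18), [array([0.5827, 0.5839, 0.5871]), array([0.2749, 0.2808, 0.2859]), array([0.0698, 0.0772, 0.0797])])
levL (np.int64(14), [array([0.5445, 0.581 , 0.5827]), array([0.2823, 0.289 , 0.3761]), array([0.0597, 0.0658, 0.2345])])
levR 0
13.0833 [0.636  0.2892 0.0974] 0.5829 0.3851 [1.1 0.1 0.6] [-7.2e-03 -8.0e-04 -1.0e+00]
green (np.int64(165), [array([0.5823, 0.5835, 0.5889]), array([0.2258, 0.2645, 0.2751]), array([0.0387, 0.0883, 0.1262])])
tab (np.int64(21), [array([0.5832, 0.5847, 0.5886]), array([0.2769, 0.2807, 0.2876]), array([0.0672, 0.0783, 0.0808])])
levL (np.int64(26), [array([0.5457, 0.5815, 0.5845]), array([0.2844, 0.2903, 0.3775]), array([0.0598, 0.0642, 0.2325])])
levR 0
13.1333 [0.638  0.2896 0.1005] 0.5849 0.3858 [-0.2  0.9  1.4] [-2.3e-03  4.0e-04 -1.0e+00]
```

View pics/crop6.png

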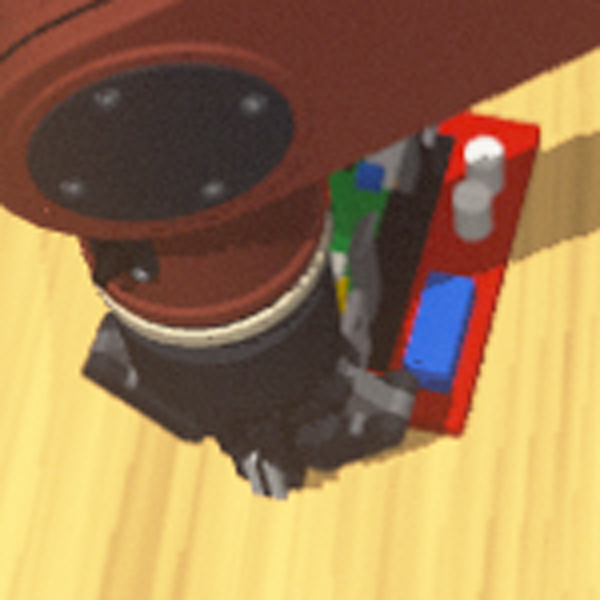

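The arm hides the left lever from the side camera (fingers at crop (265,475)), so I'll work by force and geometry.

>>> apply_moves:
  series:
    - [[-0.5,-3,0],[0,0,0],0]
    - [[-1,-6,0],[0,0,0],0]
    - [[-1,-7,0],[0,0,0],0]
    - [[-1,-7,0],[0,0,0],0]
    - [[-1,-7,0],[0,0,0],0]

```text
clock: 13.55
eef_pos: [0.6385, 0.2818, 0.1025]
orientation: [[0.159, 0.987, 0.002], [0.987, -0.159, 0.001], [0.001, 0.002, -1.0]]
force: [-1.0, -0.1, 0.3]
finger_gap: -0.0001
```

>>> apply_moves:
  series:
    - [[-0.5,-2,1],[0,0,0],0]
    - [[-0.8,-5,3],[0,0,0],0]
    - [[-1.2,-8,6],[0,0,0],0]
    - [[-1.6,-10,9],[0,0,0],0]
    - [[-1.9,-12,12],[0,0,0],0]

```text
clock: 13.97
eef_pos: [0.6361, 0.2714, 0.1141]
orientation: [[0.158, 0.988, 0.001], [0.988, -0.158, 0.003], [0.003, 0.001, -1.0]]
force: [0.2, 4.7, -0.2]
finger_gap: 0.0
```

```bash
python3 - <<'E'
from look import *
st()
E
```

```text
13.9667 [0.6361 0.2714 0.1141] 0.5858 0.3676 [ 0.2  4.7 -0.2] [ 0.001   0.0027 -1.    ]
```

Contact at 4.7 N. The corner sits close to the fingertip, so I'll rise a little less from here.

>>> apply_moves:
  series:
    - [[-0.5,-3,1],[0,0,0],0]
    - [[-1,-6,2.5],[0,0,0],0]
    - [[-1.5,-9.5,5],[0,0,0],0]
    - [[-2,-13,8],[0,0,0],0]
    - [[-2.6,-16.5,10],[0,0,0],0]

```text
clock: 14.38
eef_pos: [0.6343, 0.2553, 0.1253]
orientation: [[0.157, 0.988, 0.003], [0.988, -0.157, 0.004], [0.004, 0.003, -1.0]]
force: [1.3, 5.4, 2.2]
finger_gap: -0.0001
```

>>> apply_moves:
  series:
    - [[-0.3,-2,1],[0,0,0],0]
    - [[-0.6,-4,2],[0,0,0],0]
    - [[-0.9,-6,3],[0,0,0],0]
    - [[-1.4,-9,4.5],[0,0,0],0]
    - [[-1.4,-9,4.5],[0,0,0],0]

```text
clock: 14.8
eef_pos: [0.6328, 0.2456, 0.1295]
orientation: [[0.158, 0.987, 0.003], [0.987, -0.158, 0.003], [0.003, 0.002, -1.0]]
force: [1.1, 5.3, 2.9]
finger_gap: 0.0001
```

```bash
python3 - <<'E'
from look import *
st()
p,d,ci=cam("top"); q=proj(ci,[[.625,.19,.1]])[0].astype(int); w=60
cv2.imwrite("pics/crop7.png",cv2.resize(p[q[1]-w:q[1]+w,q[0]-w:q[0]+w,::-1],(480,480),interpolation=cv2.INTER_CUBIC))
E
```

```text
14.8 [0.6328 0.2456 0.1295] 0.5866 0.3416 [1.1 5.3 2.9] [ 0.0028  0.0027 -1.    ]
```

View pics/crop7.png

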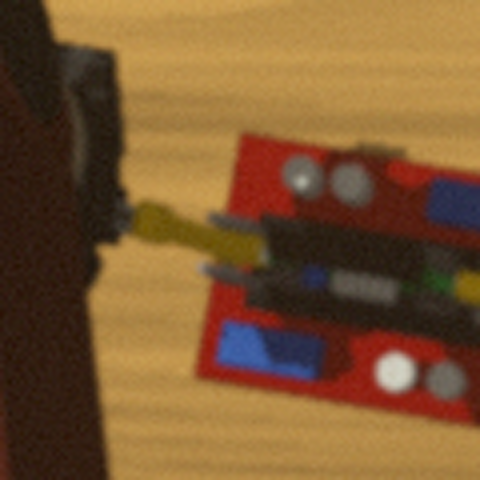

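Fingers are centred on the left paddle (end at crop (140,220)), now at about 0.36 rad. Continue in gentle steps.

>>> apply_moves:
  series:
    - [[-0.2,-1.5,0.6],[0,0,0],0]
    - [[-0.5,-3,1.1],[0,0,0],0]
    - [[-0.7,-4.5,1.6],[0,0,0],0]
    - [[-0.9,-6,2],[0,0,0],0]
    - [[-0.9,-6,2],[0,0,0],0]

```text
clock: 15.27
eef_pos: [0.6318, 0.2397, 0.1312]
orientation: [[0.158, 0.987, 0.003], [0.987, -0.158, 0.003], [0.003, 0.002, -1.0]]
force: [1.0, 4.9, 2.8]
finger_gap: -0.0002
```

>>> apply_moves:
  series:
    - [[-0.2,-1.2,0.3],[0,0,0],0]
    - [[-0.4,-2.4,0.6],[0,0,0],0]
    - [[-0.6,-3.6,0.9],[0,0,0],0]
    - [[-0.6,-4,1],[0,0,0],0]
    - [[-0.6,-4,1],[0,0,0],0]

```text
clock: 15.68
eef_pos: [0.6312, 0.2357, 0.1321]
orientation: [[0.158, 0.987, 0.002], [0.987, -0.158, 0.002], [0.003, 0.002, -1.0]]
force: [1.1, 6.1, 2.2]
finger_gap: -0.0001
```

>>> apply_moves:
  series:
    - [[-0.1,-0.8,0.1],[0,0,0],0]
    - [[-0.2,-1.6,0.3],[0,0,0],0]
    - [[-0.4,-2.4,0.4],[0,0,0],0]
    - [[-0.5,-3,0.5],[0,0,0],0]
    - [[-0.5,-3,0.5],[0,0,0],0]

```text
clock: 16.1
eef_pos: [0.6306, 0.2326, 0.1325]
orientation: [[0.158, 0.987, 0.002], [0.987, -0.158, 0.002], [0.003, 0.002, -1.0]]
force: [0.9, 4.7, 2.6]
finger_gap: 0.0001
```

>>> apply_moves:
  series:
    - [[-0.1,-0.8,0.1],[0,0,0],0]
    - [[-0.2,-1.6,0.3],[0,0,0],0]
    - [[-0.4,-2.4,0.4],[0,0,0],0]
    - [[-0.5,-3,0.5],[0,0,0],0]
    - [[-0.5,-3,0.5],[0,0,0],0]

```text
clock: 16.52
eef_pos: [0.6301, 0.2295, 0.1329]
orientation: [[0.158, 0.987, 0.002], [0.987, -0.158, 0.002], [0.002, 0.002, -1.0]]
force: [0.9, 4.4, 1.7]
finger_gap: 0.0002
```

>>> apply_moves:
  series:
    - [[-0.1,-0.8,0.1],[0,0,0],0]
    - [[-0.2,-1.6,0.1],[0,0,0],0]
    - [[-0.4,-2.4,0.2],[0,0,0],0]
    - [[-0.5,-3,0.2],[0,0,0],0]
    - [[-0.5,-3,0.2],[0,0,0],0]

```text
clock: 16.93
eef_pos: [0.6293, 0.2258, 0.1325]
orientation: [[0.158, 0.987, 0.001], [0.987, -0.158, 0.001], [0.001, 0.001, -1.0]]
force: [0.6, 4.1, 2.6]
finger_gap: 0.0004
```

>>> apply_moves:
  series:
    - [[-0.1,-0.8,0],[0,0,0],0]
    - [[-0.2,-1.5,0.1],[0,0,0],0]
    - [[-0.3,-2,0.1],[0,0,0],0]
    - [[-0.3,-2,0.1],[0,0,0],0]
    - [[-0.3,-2,0.1],[0,0,0],0]

```text
clock: 17.35
eef_pos: [0.6287, 0.2234, 0.1321]
orientation: [[0.158, 0.987, -0.0], [0.987, -0.158, 0.0], [0.0, -0.0, -1.0]]
force: [2.3, 4.7, 1.3]
finger_gap: 0.0002
```

>>> apply_moves:
  series:
    - [[-0.1,-0.8,0],[0,0,0],0]
    - [[-0.2,-1.5,0],[0,0,0],0]
    - [[-0.3,-2.2,0],[0,0,0],0]
    - [[-0.3,-2.2,0],[0,0,0],0]
    - [[-0.3,-2.2,0],[0,0,0],0]

```text
clock: 17.77
eef_pos: [0.6283, 0.2212, 0.1321]
orientation: [[0.158, 0.987, -0.0], [0.987, -0.158, 0.0], [0.0, -0.0, -1.0]]
force: [1.3, 4.9, 2.2]
finger_gap: 0.0001
```

```bash
python3 - <<'E'
from look import *
st();side();st()
E
```

```text
17.7667 [0.6283 0.2212 0.1321] 0.586 0.3167 [1.3 4.9 2.2] [-1.e-04  0.e+00 -1.e+00]
green (np.int64(18), [array([0.5824, 0.5829, 0.585 ]), array([0.1904, 0.2079, 0.2771]), array([0.047 , 0.0942, 0.108 ])])
tab 0
levL (np.int64(101), [array([0.5719, 0.5832, 0.5942]), array([0.2845, 0.3026, 0.3191]), array([0.0542, 0.0715, 0.1325])])
levR (np.int64(248), [array([0.5783, 0.5852, 0.593 ]), array([0.1487, 0.1587, 0.1761]), array([0.0657, 0.1048, 0.1327])])
17.8167 [0.6283 0.2212 0.1321] 0.586 0.3168 [0.6 4.6 2.4] [-2.e-04 -0.e+00 -1.e+00]
```

>>> apply_moves:
  series:
    - [[-0.1,-0.8,0],[0,0,0],0]
    - [[-0.2,-1.5,0],[0,0,0],0]
    - [[-0.3,-2,0],[0,0,0],0]
    - [[-0.3,-2,0],[0,0,0],0]
    - [[-0.3,-2,0],[0,0,0],0]

```text
clock: 18.23
eef_pos: [0.6281, 0.2194, 0.1322]
orientation: [[0.158, 0.987, 0.0], [0.987, -0.158, 0.0], [0.0, -0.0, -1.0]]
force: [-0.4, 4.9, 3.2]
finger_gap: 0.0
```

>>> apply_moves:
  series:
    - [[-0.1,-0.7,0],[0,0,0],0]
    - [[-0.2,-1.2,0],[0,0,0],0]
    - [[-0.2,-1.6,0],[0,0,0],0]
    - [[-0.2,-1.6,0],[0,0,0],0]
    - [[-0.2,-1.6,0],[0,0,0],0]

```text
clock: 18.65
eef_pos: [0.6279, 0.218, 0.1323]
orientation: [[0.158, 0.987, 0.0], [0.987, -0.158, 0.001], [0.001, -0.0, -1.0]]
force: [0.6, 5.0, 2.7]
finger_gap: 0.0002
```

>>> apply_moves:
  series:
    - [[-0.1,-0.7,0],[0,0,0],0]
    - [[-0.2,-1.2,0],[0,0,0],0]
    - [[-0.2,-1.6,0],[0,0,0],0]
    - [[-0.2,-1.6,0],[0,0,0],0]
    - [[-0.2,-1.6,0],[0,0,0],0]

```text
clock: 19.07
eef_pos: [0.6277, 0.217, 0.1323]
orientation: [[0.158, 0.987, 0.0], [0.987, -0.158, 0.002], [0.002, 0.0, -1.0]]
force: [1.0, 7.3, 2.2]
finger_gap: -0.0004
```

>>> apply_moves:
  series:
    - [[-0.1,-0.7,0],[0,0,0],0]
    - [[-0.2,-1.2,0],[0,0,0],0]
    - [[-0.2,-1.6,0],[0,0,0],0]
    - [[-0.2,-1.6,0],[0,0,0],0]
    - [[-0.2,-1.6,0],[0,0,0],0]

```text
clock: 19.48
eef_pos: [0.6276, 0.2162, 0.1324]
orientation: [[0.158, 0.987, 0.001], [0.987, -0.158, 0.003], [0.003, 0.0, -1.0]]
force: [1.1, 10.1, 1.9]
finger_gap: 0.0
```

The left lever's force rises steeply (5→7→10 N), so that end is on the seat. Back to the right lever.

>>> apply_moves:
  series:
    - [[3,18,0],[0,0,0],0]
    - [[3,18,38],[0,0,0],0]
    - [[3,18,78],[0,0,0],0]
    - [[-2,-10,85],[0,0,0],0]
    - [[-8,-48,85],[0,0,0],0]

```text
clock: 19.9
eef_pos: [0.6212, 0.1674, 0.2213]
orientation: [[0.154, 0.988, 0.006], [0.988, -0.154, -0.0], [0.001, 0.006, -1.0]]
force: [0.8, 0.2, 0.1]
finger_gap: -0.0
```

>>> apply_moves:
  series:
    - [[-6,-39,0],[0,0,0],0]
    - [[-12,-78,0],[0,0,0],0]
    - [[-18,-117,0],[0,0,0],0]
    - [[-22,-145,0],[0,0,0],0]
    - [[-22,-145,0],[0,0,0],0]

```text
clock: 20.32
eef_pos: [0.5958, 0.0151, 0.2162]
orientation: [[0.163, 0.987, -0.003], [0.987, -0.163, -0.004], [-0.004, -0.003, -1.0]]
force: [0.1, -0.5, 0.2]
finger_gap: 0.0003
```

>>> apply_moves:
  series:
    - [[0,0,-35],[0,0,0],0]
    - [[0,0,-70],[0,0,0],0]
    - [[0,0,-86],[0,0,0],0]
    - [[0,0,-86],[0,0,0],0]
    - [[0,0,-86],[0,0,0],0]

```text
clock: 20.73
eef_pos: [0.5961, 0.0213, 0.1296]
orientation: [[0.158, 0.987, -0.004], [0.987, -0.158, -0.0], [-0.001, -0.004, -1.0]]
force: [-0.1, 0.5, 0.2]
finger_gap: 0.0002
```

```bash
python3 - <<'E'
from look import *
st();side();side();st()
E
```

```text
20.7333 [0.5961 0.0213 0.1296] 0.5854 0.1143 [-0.1  0.5  0.2] [-4.3e-03 -5.0e-04 -1.0e+00]
green (np.int64(89), [array([0.5823, 0.5832, 0.5874]), array([0.2045, 0.269 , 0.2749]), array([0.0536, 0.0941, 0.1181])])
tab 0
levL (np.int64(275), [array([0.5793, 0.5852, 0.5944]), array([0.2848, 0.3009, 0.3037]), array([0.0562, 0.0983, 0.1349])])
levR (np.int64(250), [array([0.5784, 0.5854, 0.593 ]), array([0.1482, 0.159 , 0.1761]), array([0.066 , 0.106 , 0.1326])])
green (np.int64(88), [array([0.5823, 0.5833, 0.588 ]), array([0.2036, 0.2693, 0.2733]), array([0.0578, 0.094 , 0.1186])])
tab 0
levL (np.int64(274), [array([0.5794, 0.5853, 0.5944]), array([0.2843, 0.301 , 0.3034]), array([0.0556, 0.0974, 0.1352])])
levR (np.int64(248), [array([0.5782, 0.5855, 0.5929]), array([0.1482, 0.1586, 0.176 ]), array([0.0661, 0.1046, 0.1323])])
20.8333 [0.5985 0.0213 0.1327] 0.5878 0.1146 [-0.3  0.1  0.6] [ 1.9e-03 -7.0e-04 -1.0e+00]
```

>>> apply_moves:
  series:
    - [[0.8,5,0],[0,0,0],0]
    - [[1.6,10,0],[0,0,0],0]
    - [[2.3,15,0.3],[0,0,0],0]
    - [[2.8,18,0.5],[0,0,0],0]
    - [[3.1,20,1],[0,0,0],0]

```text
clock: 21.25
eef_pos: [0.601, 0.0411, 0.1329]
orientation: [[0.157, 0.988, 0.001], [0.988, -0.157, -0.002], [-0.002, 0.001, -1.0]]
force: [-0.6, -6.4, 0.9]
finger_gap: 0.0001
```

>>> apply_moves:
  series:
    - [[0.3,2,0.3],[0,0,0],0]
    - [[0.6,4,0.6],[0,0,0],0]
    - [[0.9,6,0.9],[0,0,0],0]
    - [[1.1,7,1],[0,0,0],0]
    - [[1.1,7,1],[0,0,0],0]

```text
clock: 21.67
eef_pos: [0.6021, 0.0476, 0.1339]
orientation: [[0.158, 0.987, 0.001], [0.987, -0.158, -0.002], [-0.002, 0.001, -1.0]]
force: [-0.7, -4.2, 1.9]
finger_gap: 0.0001
```

>>> apply_moves:
  series:
    - [[0.3,1.6,0],[0,0,0],0]
    - [[0.5,3.2,0],[0,0,0],0]
    - [[0.8,4.8,0],[0,0,0],0]
    - [[0.9,6,0],[0,0,0],0]
    - [[0.9,6,0],[0,0,0],0]

```text
clock: 22.08
eef_pos: [0.603, 0.0538, 0.1337]
orientation: [[0.158, 0.987, 0.001], [0.987, -0.158, -0.002], [-0.001, 0.001, -1.0]]
force: [-0.4, -4.2, 2.3]
finger_gap: 0.0001
```

>>> apply_moves:
  series:
    - [[0.1,0.8,0],[0,0,0],0]
    - [[0.2,1.5,0],[0,0,0],0]
    - [[0.3,2,0],[0,0,0],0]
    - [[0.3,2,0],[0,0,0],0]
    - [[0.3,2,0],[0,0,0],0]

```text
clock: 22.5
eef_pos: [0.6033, 0.0556, 0.1337]
orientation: [[0.158, 0.987, 0.001], [0.987, -0.158, -0.002], [-0.001, 0.001, -1.0]]
force: [-0.5, -5.4, 3.6]
finger_gap: 0.0002
```

>>> apply_moves:
  series:
    - [[0.1,0.8,0],[0,0,0],0]
    - [[0.2,1.5,0],[0,0,0],0]
    - [[0.3,2,0],[0,0,0],0]
    - [[0.3,2,0],[0,0,0],0]
    - [[0.3,2,0],[0,0,0],0]

```text
clock: 22.92
eef_pos: [0.6035, 0.0572, 0.1338]
orientation: [[0.158, 0.987, 0.001], [0.987, -0.158, -0.002], [-0.002, 0.001, -1.0]]
force: [-0.0, -6.4, 3.8]
finger_gap: -0.0001
```

>>> apply_moves:
  series:
    - [[0.1,0.7,0],[0,0,0],0]
    - [[0.2,1.2,0],[0,0,0],0]
    - [[0.2,1.6,0],[0,0,0],0]
    - [[0.2,1.6,0],[0,0,0],0]
    - [[0.2,1.6,0],[0,0,0],0]

```text
clock: 23.33
eef_pos: [0.6037, 0.058, 0.1338]
orientation: [[0.158, 0.987, 0.0], [0.987, -0.158, -0.004], [-0.003, 0.001, -1.0]]
force: [-2.1, -9.6, 3.8]
finger_gap: 0.0002
```

>>> apply_moves:
  series:
    - [[0.1,0.7,0],[0,0,0],0]
    - [[0.2,1.2,0],[0,0,0],0]
    - [[0.2,1.6,0],[0,0,0],0]
    - [[0.2,1.6,0],[0,0,0],0]
    - [[0.2,1.6,0],[0,0,0],0]

```text
clock: 23.75
eef_pos: [0.6038, 0.0588, 0.1339]
orientation: [[0.158, 0.987, 0.0], [0.987, -0.158, -0.005], [-0.005, 0.001, -1.0]]
force: [-2.2, -12.3, 4.4]
finger_gap: -0.0
```

Right end is firm too (12 N, same travel as the left). Return to the left lever for an equal final press, now that the module is level.

>>> apply_moves:
  series:
    - [[-3,-18,0],[0,0,0],0]
    - [[-3,-18,38],[0,0,0],0]
    - [[-3,-18,78],[0,0,0],0]
    - [[2,15,85],[0,0,0],0]
    - [[8,50,85],[0,0,0],0]

```text
clock: 24.17
eef_pos: [0.6144, 0.1113, 0.2235]
orientation: [[0.162, 0.987, 0.009], [0.987, -0.162, 0.001], [0.002, 0.008, -1.0]]
force: [0.4, -0.2, -0.5]
finger_gap: -0.0004
```

>>> apply_moves:
  series:
    - [[6,39,0],[0,0,0],0]
    - [[12,78,0],[0,0,0],0]
    - [[17,117,0],[0,0,0],0]
    - [[19,130,0],[0,0,0],0]
    - [[19,130,0],[0,0,0],0]

```text
clock: 24.58
eef_pos: [0.6299, 0.246, 0.2176]
orientation: [[0.153, 0.988, -0.001], [0.988, -0.153, 0.002], [0.001, -0.001, -1.0]]
force: [1.1, 0.3, -0.7]
finger_gap: -0.0001
```

>>> apply_moves:
  series:
    - [[0,0,-35],[0,0,0],0]
    - [[0,0,-70],[0,0,0],0]
    - [[0,0,-87],[0,0,0],0]
    - [[0,0,-87],[0,0,0],0]
    - [[0,0,-87],[0,0,0],0]

```text
clock: 25.0
eef_pos: [0.6297, 0.2406, 0.1299]
orientation: [[0.159, 0.987, -0.003], [0.987, -0.159, -0.001], [-0.001, -0.003, -1.0]]
force: [-0.0, -0.2, 0.5]
finger_gap: -0.0002
```

```bash
python3 - <<'E'
from look import *
st();side();side();st()
E
```

```text
25.0 [0.6297 0.2406 0.1299] 0.5843 0.3361 [-0.  -0.2  0.5] [-3.1e-03 -8.0e-04 -1.0e+00]
green (np.int64(12), [array([0.5821, 0.5827, 0.5833]), array([0.201 , 0.2051, 0.2245]), array([0.0926, 0.101 , 0.1087])])
tab 0
levL (np.int64(20), [array([0.5695, 0.5819, 0.5853]), array([0.3011, 0.3029, 0.3386]), array([0.0524, 0.064 , 0.1321])])
levR (np.int64(202), [array([0.5783, 0.5846, 0.5926]), array([0.1632, 0.1705, 0.1773]), array([0.0646, 0.1076, 0.1341])])
green (np.int64(12), [array([0.5822, 0.5829, 0.5831]), array([0.2004, 0.2044, 0.2194]), array([0.0912, 0.102 , 0.1079])])
tab 0
levL (np.int64(27), [array([0.5712, 0.5834, 0.5869]), array([0.3005, 0.3031, 0.3371]), array([0.0538, 0.065 , 0.1322])])
levR (np.int64(203), [array([0.5783, 0.5844, 0.5926]), array([0.1633, 0.1707, 0.1768]), array([0.0655, 0.1085, 0.1342])])
25.1 [0.6319 0.2414 0.1334] 0.5864 0.3373 [ 0.8  0.6 -0. ] [ 3.e-03  8.e-04 -1.e+00]
```

>>> apply_moves:
  series:
    - [[-1,-7,0],[0,0,0],0]
    - [[-2.2,-14,0],[0,0,0],0]
    - [[-3,-19,0],[0,0,0],0]
    - [[-3.4,-22,0],[0,0,0],0]
    - [[-3.5,-22.5,0],[0,0,0],0]

```text
clock: 25.52
eef_pos: [0.6273, 0.2181, 0.1317]
orientation: [[0.159, 0.987, 0.001], [0.987, -0.159, -0.0], [0.0, 0.001, -1.0]]
force: [0.6, -0.0, 0.8]
finger_gap: -0.0003
```

>>> apply_moves:
  series:
    - [[-0.1,-0.7,0],[0,0,0],0]
    - [[-0.2,-1.2,0],[0,0,0],0]
    - [[-0.2,-1.6,0],[0,0,0],0]
    - [[-0.2,-1.6,0],[0,0,0],0]
    - [[-0.2,-1.6,0],[0,0,0],0]

```text
clock: 25.93
eef_pos: [0.627, 0.218, 0.1313]
orientation: [[0.158, 0.988, 0.0], [0.988, -0.158, 0.0], [0.0, 0.0, -1.0]]
force: [-0.0, 1.7, 0.7]
finger_gap: -0.0001
```

>>> apply_moves:
  series:
    - [[-0.1,-0.7,0],[0,0,0],0]
    - [[-0.2,-1.2,0],[0,0,0],0]
    - [[-0.2,-1.6,0],[0,0,0],0]
    - [[-0.2,-1.6,0],[0,0,0],0]
    - [[-0.2,-1.6,0],[0,0,0],0]

```text
clock: 26.35
eef_pos: [0.6269, 0.2177, 0.1313]
orientation: [[0.157, 0.988, 0.001], [0.988, -0.157, 0.003], [0.003, 0.001, -1.0]]
force: [1.0, 7.0, -0.4]
finger_gap: 0.0002
```

>>> apply_moves:
  series:
    - [[0,-0.5,0],[0,0,0],0]
    - [[-0.1,-1,0],[0,0,0],0]
    - [[-0.2,-1.4,0],[0,0,0],0]
    - [[-0.2,-1.4,0],[0,0,0],0]
    - [[-0.2,-1.4,0],[0,0,0],0]

```text
clock: 26.77
eef_pos: [0.6268, 0.2171, 0.1314]
orientation: [[0.157, 0.988, 0.002], [0.988, -0.157, 0.004], [0.004, 0.001, -1.0]]
force: [2.2, 9.5, -0.9]
finger_gap: 0.0002
```

>>> apply_moves:
  series:
    - [[0,-0.3,0],[0,0,0],0]
    - [[-0.1,-0.6,0],[0,0,0],0]
    - [[-0.1,-0.6,0],[0,0,0],0]
    - [[-0.1,-0.6,0],[0,0,0],0]
    - [[-0.1,-0.6,0],[0,0,0],0]

```text
clock: 27.18
eef_pos: [0.6268, 0.2168, 0.1315]
orientation: [[0.157, 0.988, 0.002], [0.988, -0.157, 0.004], [0.005, 0.001, -1.0]]
force: [2.3, 9.7, -0.8]
finger_gap: -0.0001
```

>>> apply_moves:
  series:
    - [[0,-0.5,0],[0,0,0],0]
    - [[-0.1,-1,0],[0,0,0],0]
    - [[-0.2,-1.4,0],[0,0,0],0]
    - [[-0.2,-1.4,0],[0,0,0],0]
    - [[-0.2,-1.4,0],[0,0,0],0]

```text
clock: 27.6
eef_pos: [0.6267, 0.2162, 0.1315]
orientation: [[0.157, 0.988, 0.002], [0.988, -0.157, 0.006], [0.006, 0.002, -1.0]]
force: [3.9, 12.7, -1.6]
finger_gap: -0.0002
```

>>> apply_moves:
  series:
    - [[3,18,0],[0,0,0],0]
    - [[3,18,38],[0,0,0],0]
    - [[3,18,78],[0,0,0],0]
    - [[-2,-10,85],[0,0,0],0]
    - [[-8,-48,85],[0,0,0],0]

```text
clock: 28.02
eef_pos: [0.6205, 0.1666, 0.2211]
orientation: [[0.154, 0.988, 0.008], [0.988, -0.154, 0.001], [0.003, 0.008, -1.0]]
force: [1.5, -0.2, -0.0]
finger_gap: 0.0
```

>>> apply_moves:
  series:
    - [[-6,-39,0],[0,0,0],0]
    - [[-12,-78,0],[0,0,0],0]
    - [[-18,-117,0],[0,0,0],0]
    - [[-26,-155,0],[0,0,0],0]
    - [[-36,-192,0],[0,0,0],0]

```text
clock: 28.43
eef_pos: [0.5814, -0.0296, 0.216]
orientation: [[0.158, 0.987, -0.0], [0.987, -0.158, -0.001], [-0.001, -0.0, -1.0]]
force: [-0.6, -0.6, 0.4]
finger_gap: -0.0001
```

>>> apply_moves:
  series:
    - [[-10,-35,0],[0,0,0],0]
    - [[-10,-60,0],[0,0,0],0]
    - [[-10,-60,0],[0,0,0],0]
    - [[-10,-60,0],[0,0,0],0]
    - [[-10,-60,0],[0,0,0],0]

```text
clock: 28.85
eef_pos: [0.5721, -0.0871, 0.2159]
orientation: [[0.158, 0.987, -0.001], [0.987, -0.158, 0.0], [0.0, -0.001, -1.0]]
force: [-0.9, 0.5, 0.2]
finger_gap: 0.0001
```

```bash
python3 - <<'E'
from look import *
st()
T=[]
for n in("top","side"):
    p,d,ci=cam(n)
    v,u=np.mgrid[:400,:640]; X=deproj(ci,np.c_[u.ravel(),v.ravel()],d.ravel()).reshape(400,640,3)
    H,S,V=cv2.split(cv2.cvtColor(p,cv2.COLOR_RGB2HSV));A=X[...,:2]@ex;B=X[...,:2]@ey;Z=X[...,2]
    r=np.hypot(X[...,0]-.615,X[...,1]-.138)
    m=(V<80)&(r<.045)&(Z>.125)&(Z<.16)
    for nm,k in(("+y",m&(B>.245)),("-y",m&(B<.22))): print(n,"bar top",nm,k.sum(),np.median(Z[k]).round(4))
    y=(H>22)&(H<34)&(S>170)&(V>70)&(r<.17)&(Z>.115)
    for L,sg in((y&(B>.26),1),(y&(B<.2),-1)): print("  paddle b",np.percentile(sg*(B[L]-.2325),[3,50,97]).round(4),L.sum())
    q=proj(ci,[[.615,.138,.1]])[0].astype(int); w=70
    T.append(cv2.resize(p[q[1]-w:q[1]+w,q[0]-w:q[0]+w,::-1],(400,400),interpolation=cv2.INTER_CUBIC))
cv2.imwrite("pics/crop8.png",np.hstack(T))
E
```

```text
28.85 [ 0.5721 -0.0871  0.2159] 0.5786 0.0034 [-0.9  0.5  0.2] [-5.e-04  4.e-04 -1.e+00]
top bar top +y 102 0.1371
top bar top -y 101 0.1368
  paddle b [0.0604 0.0651 0.07  ] 52
  paddle b [0.0616 0.0662 0.0921] 58
side bar top +y 131 0.1365
side bar top -y 73 0.1366
  paddle b [0.061 0.068 0.07 ] 99
  paddle b [0.0593 0.0617 0.0689] 89
```

View pics/crop8.png

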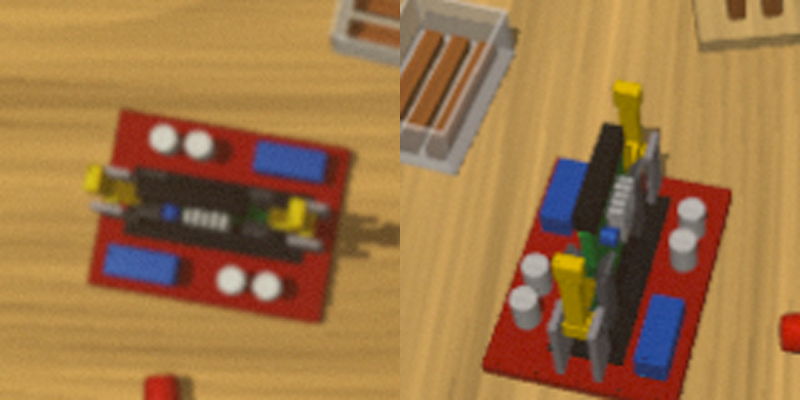

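The final view shows both levers upright (top crop paddles at (95,182) and (297,213)). The bar top is at 136.8 mm at both ends, 7.7 mm lower than at rest, and the other items are in place.

```bash
python3 -c "
from rig import *
print(hand_in())"
```

```text
the job is handed in; nothing more can be done
None
```

The module is in the control box, pressed down level by the two levers alone. I handed the job in at about 29 s of the 64 s allowed; no verdict came back.

- **Placing:** I lifted the module from the stand, lowered it through the guides with no sideways force worth noting, and let go on the spring contacts. Its underside was then at about 29.5 mm, with both levers still out.
- **Levers:** I swung the right lever partly in, then the left to its stop, then the right to its stop, and finally pressed the left again. The swing took about 4–6 N. At the stops the force rose steeply, to about 13 N on each side, below the 18 N limit.
- **Last checks:** The bar top is at 137.1 and 136.8 mm at the two ends in the top view, and 136.5 and 136.6 mm in the side view. That is about 7.7 mm below the waiting height, which puts the seat at about 22 mm, within the stated range. Both levers stand nearly upright, the gripper is clear, and the tub and screwdriver look undisturbed. I did not look at the pine block again after the first pictures, but the arm did not go near it.
- **Disagreements:** The cameras differed by 1–2 mm on the box's position. I resolved this by comparing the module and box in the same picture before lowering. The seating itself is judged from force and bar height, because the pads cannot be seen.

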